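Find a flywheel's heavy side on the balancing stand and hold it at the bottom

ROBOT

A 6-joint arm with a two-finger parallel gripper is mounted at the origin on a cart in front of the work surface, level with it; the furniture and walls round the work are solid. World frame = base frame: x ahead of the robot, y to its left, z up, the work surface at z = 0. Lengths are in m, angles in rad, forces in N, time in s.
With the tool pointing down it reaches from about 0.35 to 0.775 m from the base axis. Payload 7.3 kg.
Tool frame: the origin (TCP) lies midway between the tips of the shut fingers; the grasp point (between the pads) lies 19 mm behind it (robot.tcp_to_grasp is the distance from the TCP to the grasp point, in m); x points along the fingers, z is the direction in which the jaws open and shut, and the axes are right-handed (so a half turn about x gives the same grasp; the last joint's range is limited). The gripper opens to 92 mm and grips with 3 to 60 N. Pads are 19 mm wide; open, the fingers measure 130 mm over their backs; the gripper's body (75 mm by 190 mm) begins 47 mm behind the grasp point.
Start: joints at [1.104, 0.342, 1.524, -0, 1.275, -0.146], TCP at [0.166, 0.498, 0.227] pointing down, gripper open.
Joint ranges: [-2.53, 2.53], [-0.77, 2.02], [0.04, 2.7], [-1, 4.14], [0.28, 2.66], [-3.11, 3.11]. Speed limits (rad/s): [2.57, 2.57, 3.14, 3.14, 3.14, 3.14].

INTERFACE

Orientations are given as [roll, pitch, yaw] about the fixed x, y, z axes, in that order (R = Rz(yaw) Ry(pitch) Rx(roll)).
In Python, from cell import robot gives the robot as it stands.
- The arm moves only by the tool move_arm, never from a script. Its argument "deltas" is a list of rows, each an object with "dp": the shift along the tool's x, y, z in m, a list of three; "turn": the turn, a rotation vector about the tool's x, y, z in degrees, a list of three. A call has 1 to 10 rows; each row is the pose to reach, as a shift and turn from the pose commanded when the call began, along the tool's axes at that moment; what a row does not reach only later rows make up. A row lasts 1/10 s, in which the tool goes at most 50 mm and 8.59 degrees, less where a joint would pass 70% of its speed; a pose out of reach is approached as far as the arm can. A call with a gripper value outside its range is refused whole. "hand" is the finger opening in m, from 0 to 0.0918, set as the call begins (left out, the last holds). The fingers move at their own pace and stop on an object; "squeeze" is the grip in N (left out, the last holds). Time passes only in rows, so rows that repeat a pose let the fingers close. It gives the time, the measured TCP pose, the force and the opening at its end, in the units of the state.
- robot.observe(): the state, without advancing time (a new reading comes with each control period).
- robot.read_camera(name): name is "scene" or "top" or "wrist"; returns (picture, depth): 420x560x3 uint8, red, green, blue; 420x560 float32, m along the optical axis (not along the pixel's ray), 0 where there is no reading.
- robot.camera_info(name): a dict with "fx", "fy", "cx", "cy" (pixels), "R" (3x3) and "t" (3): a world point X has camera coordinates R X + t. Camera axes: x right, y down, z forward; pixel columns grow to the right and rows downward; lengths in m; the calibration is good to about 2 mm. A picture is of the moment at which its call begins: read the wrist's pose just before it. camera_info takes no time and is no camera call; for the wrist camera it gives the pose at the moment of the call.
- robot.hand_in(): hands the job in, once; it reports no verdict.
The state is a dict: "time": time; "qpos": joint angles; "qvel": joint speeds; "joint_efforts": joint torques, N m; "tool_pos": TCP position; "tool_rot": TCP orientation; "contact_force": force on the tool from outside, world axes, zero at the start; "torque": the same for the moment, N m; "opening": finger opening in m.
Only numpy, scipy, OpenCV 4.12 (cv2) and the standard library are available. Lean on these libraries where they do the work, as an engineer would, in place of code of your own. Each camera call takes 0.05 s, during which the arm holds its last target.

TASK

The steel flywheel on the blue balancing stand is heavier on one side, which cannot be seen, and its greased bearings are too stiff for it to roll down by itself. Turn the flywheel to and fro by its rim to feel which side is heavy, bring the heavy side round to the very bottom, and finish while still gripping the flywheel there, motionless, so that I can mark the lowest point of the rim for drilling. Leave the oil bottle, the grease tin and the pen where they are.

Things in the scene. Friction and masses are not known exactly. Their poses are not given: they have to be found in the camera images.
- stand: blue balancing stand, fixed to the desk: base plate 130 x 150 mm, its top 18 mm above the desk, and two open A-frames with bearing housings 34 mm in diameter, 31 to 51 mm in front of and behind the wheel's middle. Origin on the desk under the wheel's middle; its z is up, its x runs along the level axle, away from the side with the small green cross level.
- axle (a point): centre of the flywheel on its axle, 110 mm above the desk; the axle runs along the stand's x. Nothing of the stand is above 137 mm. The bearings' drag is the same at all angles and both ways, about 0.28 N m, more than the imbalance, so the wheel stays wherever it is left.
- flywheel: bare steel flywheel, 130 mm in diameter, rim 20 mm thick along the axle, with flat sides from radius 37 to 65 mm. It only turns about the axle, without end stops. Origin at its centre, x along the axle, z towards the yellow stripe. Its rim can be pinched from above across the 20 mm and led in an arc about the axle, let go and taken again.
- stripe (a point): middle of the yellow paint stripe on the rim, at radius 65 mm: only a reference mark. The hidden heavy spot may be anywhere round the wheel from it, and starts at least 40 degrees from the bottom. It pulls like 0.45 to 0.58 kg at radius 45 mm: at the rim it takes some 4 N either way to turn with the spot at top or bottom; with it out at one side, up to 8 N to raise it, 1 N to lower it.
- oil_dropper: dark oil bottle with a red needle cap, 30 mm in diameter, 104 mm tall, standing at the front left of the stand. Origin at the centre of its foot.
- grease_pot: low grey grease tin, 57 mm in diameter, 32 mm tall, standing behind the stand. Origin at the centre of its foot.
- pen: black and silver pen, 139 mm long, lying in front of the white testing machine. Origin near its middle, underneath. That machine is fixed on the desk to the left of the stand: its base is 260 mm high and begins 0.48 m ahead of the robot, from 0.33 m left to 0.15 m right of it, and a column 1.2 m tall stands on its left part; go round its front.
Mind the look-alikes: they are no part of the job. There is more than one size of the stand; the one meant has the size given above.

How it is judged:
At the end, for the whole second after the job is handed in: the flywheel's heavy spot is within 18 degrees of straight below the axle, the wheel does not turn, and the fingers still grip it (more than 4 N in all); oil bottle, grease tin and pen are within 20 mm of where they were (height (world z) of heavy_spot below 0.0672 m and contact force between the fingers and flywheel above 4 N and angular speed of flywheel below 0.05 rad/s and distance of each of oil_dropper, grease_pot, pen from where it was at the start of the episode below 0.02 m); the arm keeps its last pose, push and grip.
It fails at once if the oil bottle, grease tin or pen is pushed more than 20 mm or the bottle or tin is tipped over (distance of any of oil_dropper, grease_pot, pen from where it was at the start of the episode above 0.02 m or angle between any of oil_dropper, grease_pot's own z axis and vertical above 0.5 rad).
It also fails if it takes over 72 s, if anything falls off the work surface, if the arm or the gripper's body presses on something with over 40 N, if the wrist force passes 120 N, or if a joint passes its speed limit or range.

## Working session

There is one attempt and no reset: what is moved stays moved. The work goes in short steps, Python scripts to look and compute and a tool call to move; the robot and the scene stay as the last step left them, time stands still between calls to the robot, and variables do not carry over. Pictures are saved under pics/ and viewed, and the job is handed in when it is done.

Besides the shell and the picture viewer there is one more tool, called after "Emit:" as name(argument=value, ...), one argument or row to a line, values as JSON. move_arm: Moves the arm, as the interface text tells. Its arguments: {"type":"object","properties":{"deltas":{"type":"array"},"hand":{"type":"number"},"squeeze":{"type":"number"}},"required":["deltas"]}

```bash
ls; mkdir -p pics; python3 - <<'E'
from cell import robot
import cv2,numpy as np
print(robot.observe()); print(robot.tcp_to_grasp)
for n in("scene","top"):
    p,d=robot.read_camera(n); cv2.imwrite(f"pics/{n}0.png",p[:,:,::-1]); np.savez(f"{n}0.npz",p=p,d=d,**robot.camera_info(n))
    i=robot.camera_info(n); print(n,i)
E
```

```text
pics
{'time': 0.0, 'qpos': array([ 1.10399027e+00,  3.42709300e-01,  1.52499851e+00, -1.69519684e-05,
        1.27542913e+00, -1.45980905e-01]), 'qvel': array([ 0.00064607, -0.00012983,  0.00055794, -0.00176375, -0.0010402 ,
        0.00084002]), 'joint_efforts': array([ 1.49166641e-03, -4.31238878e+01, -2.44227934e+01,  7.19159818e-02,
        5.57240762e-02, -1.14369861e-04]), 'tool_pos': array([0.16534674, 0.49785127, 0.2260584 ]), 'tool_rot': array([ 3.00610826,  1.56925195, -2.02710093]), 'contact_force': array([-0.71478275,  0.75947738,  0.24077748]), 'torque': array([-0.01168271,  0.00298464, -0.03830179]), 'opening': 0.0919405692805711}
0.0188
scene {'fx': 428.6788301247181, 'fy': 428.6788301247181, 'cx': 285.7882292519258, 'cy': 208.18781108232662, 'R': array([[-0.45119905, -0.89231031, -0.01420297],
       [-0.72572179,  0.37613241, -0.57606622],
       [ 0.51937202, -0.24961313, -0.81727963]]), 't': array([0.08524688, 0.57456247, 0.64131883])}
top {'fx': 509.3613577046247, 'fy': 509.3613577046247, 'cx': 275.97087870142974, 'cy': 204.60341888289707, 'R': array([[-0.01422165, -0.99985643,  0.00921252],
       [-0.99930461,  0.01389499, -0.03460102],
       [ 0.03446804, -0.00969819, -0.99935874]]), 't': array([-0.21435081,  0.56706723,  1.32627984])}
```

View pics/scene0.png

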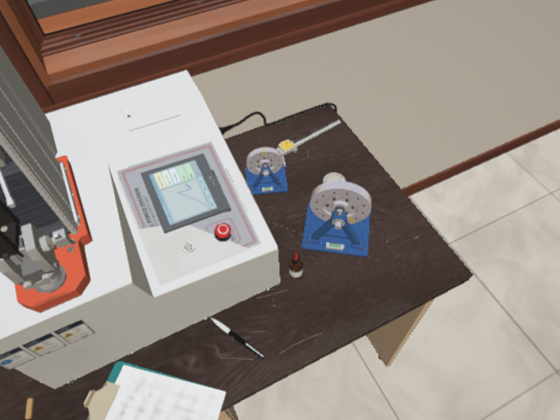

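View pics/top0.png

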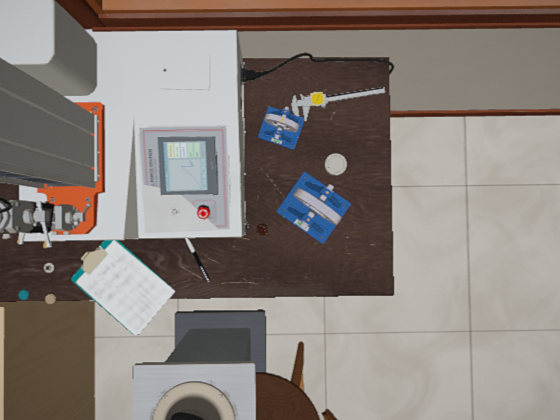

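The top view shows two blue stands: a larger one at (314,208) and a smaller one at (281,127). The oil bottle is at (262,229), the tin at (336,163) and the pen at (198,260). I'll measure both stands and crop the larger one.

```bash
cat > h.py <<'E'
import numpy as np,cv2
def cloud(f):
    z=np.load(f); d=z['d']; v,u=np.mgrid[:d.shape[0],:d.shape[1]]
    c=np.stack([(u-z['cx'])/z['fx']*d,(v-z['cy'])/z['fy']*d,d],-1)
    return z['p'],d,(c-z['t'])@z['R']
E
python3 - <<'E'
from h import *
p,d,X=cloud('top0.npz')
hsv=cv2.cvtColor(p,cv2.COLOR_RGB2HSV)
b=((hsv[...,0]>100)&(hsv[...,0]<125)&(hsv[...,1]>130)&(hsv[...,2]>60)&(d>0)).astype('uint8')
for nm,(u0,v0,u1,v1) in dict(big=(270,165,360,250),small=(250,100,310,155)).items():
    m=np.zeros_like(b);m[v0:v1,u0:u1]=b[v0:v1,u0:u1]
    P=X[m>0]; base=P[(P[:,2]>0.005)&(P[:,2]<0.03)]
    print(nm,len(P),len(base),np.median(base[:,2]),cv2.minAreaRect((base[:,:2]*1000).astype('float32')))
    R=X[v0:v1,u0:u1].reshape(-1,3); q=R[R[:,2]>0.09]; print('above .09',len(q), q[:,2].max() if len(q) else 0)
    if nm=='big':
        w=R[R[:,2]>0.145]; print('wheel top pts',w.mean(0),cv2.minAreaRect((w[:,:2]*1000).astype('float32')),w[:,2].max())
for n,(u,v) in dict(bottle=(262,229),tin=(336,163),pen=(198,260),clip=(125,285),level=(305,224)).items():
    print(n,X[v,u])
for n,(a) in dict(top0=(250,145,370,250),scene0=(240,130,400,270)).items():
    q=np.load(n+'.npz')['p'][a[1]:a[3],a[0]:a[2]]
    cv2.imwrite(f'pics/{n}c.png',cv2.resize(q,None,fx=5,fy=5,interpolation=2)[:600,:,::-1])
E
```

```text
big 1886 1393 0.018992846451706853 ((556.308349609375, -319.43145751953125), (148.58079528808594, 130.04159545898438), 54.36063766479492)
above .09 1020 1.3470251672505547
wheel top pts [ 0.5537804  -0.31073746  0.23942654] ((556.9384765625, -287.9114990234375), (77.18795776367188, 157.5775604248047), 0.3162161707878113) 1.3470251672505547
small 764 556 0.012921629825822591 ((767.6837768554688, -237.23016357421875), (100.87125396728516, 87.73751068115234), 70.01854705810547)
above .09 238 1.3470251672505547
bottle [ 0.50145501 -0.18606601  0.08012081]
tin [ 0.66917163 -0.37944454  0.03097752]
pen [ 0.42220068 -0.01686263  0.01237413]
clip [0.35969449 0.17454984 0.00794896]
level [ 0.51249507 -0.29082191  0.11505621]
```

```bash
python3 - <<'E'
import cv2,numpy as np
a=cv2.imread('pics/top0c.png');b=cv2.imread('pics/scene0c.png')
a=cv2.resize(a,(400,350));b=cv2.resize(b,(400,350));cv2.imwrite('pics/c1.png',np.hstack([a,b]))
E
```

```text
(no output)
```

View pics/c1.png

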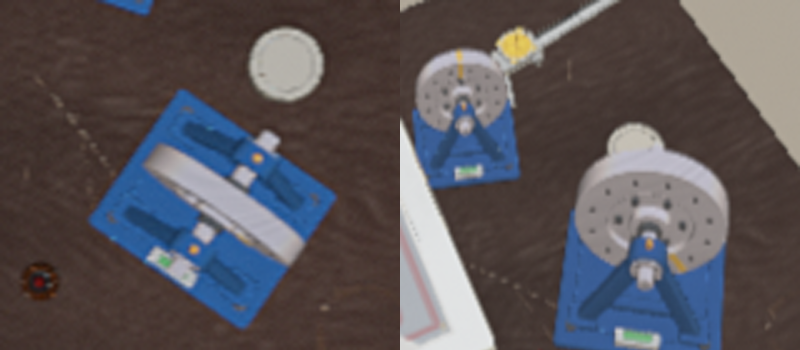

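The larger stand measures 149 x 130 mm with its top at 19 mm, so it is the one meant. The small one is 101 x 88 mm and is a look-alike. In the crop the level is at the front left and the yellow stripe is low on the front right of the wheel. Next I'll refine the axle pose and plan the approach.

```bash
cat >> h.py <<'E'
from scipy.spatial.transform import Rotation as Ro
def rot(rpy): return Ro.from_euler('xyz',rpy)
E
python3 - <<'E'
from h import *
from cell import robot
for f,box in(('top0',(285,180,345,240)),('scene0',(295,165,385,260))):
    p,d,X=cloud(f+'.npz'); u0,v0,u1,v1=box
    R=X[v0:v1,u0:u1].reshape(-1,3)
    c=np.array([.556,-.319]);rel=R[:,:2]-c
    a=np.array([.813,-.583]);t=np.array([.583,.813])
    A=rel@a;T=rel@t
    m=(R[:,2]>.145)&(R[:,2]<.185)&(abs(A)<.03)
    W=R[m]; print(f,m.sum(),W[:,2].max(),'A pctl',np.percentile(A[m],[2,10,50,90,98]),'T',T[m].min(),T[m].max())
    # fit top ridge: circle in T-z
    ang=cv2.fitLine((W[:,:2]*1000).astype('float32'),cv2.DIST_L2,0,.01,.01).ravel(); print(ang)
    rad=np.hypot(T,R[:,2]-.11); mm=(abs(A)<.012)&(R[:,2]>.1)&(rad>.055)&(rad<.075)
    M=np.c_[2*T[mm],2*R[mm,2],np.ones(mm.sum())];s=np.linalg.lstsq(M,T[mm]**2+R[mm,2]**2,rcond=None)[0]
    print('circle',s[:2],np.sqrt(s[2]+s[0]**2+s[1]**2),mm.sum())
s=robot.observe();print(rot(s['tool_rot']).as_matrix())
E
```

```text
top0 421 0.17935843475028818 A pctl [-0.01015112 -0.00917866 -0.00084796  0.00768155  0.00940459] T -0.05411861753600649 0.056077128941447736
[   0.5834461     0.81215185  556.1661     -317.48145   ]
circle [0.00044196 0.11221602] 0.06278634939623967 484
scene0 693 0.1761923461898783 A pctl [-0.01373098 -0.01286561 -0.00997959  0.00362378  0.00683546] T -0.05335025157757427 0.05640005543955679
[   0.58894324    0.8081744   551.55505    -313.54703   ]
circle [0.00133707 0.11135242] 0.06204333379913375 550
[[-6.49820265e-04 -9.48969974e-01  3.15365766e-01]
 [-1.24163039e-03  3.15366355e-01  9.48969188e-01]
 [-9.99999018e-01  2.25091691e-04 -1.38320140e-03]]
```

```bash
cat >> h.py <<'E'
C=np.array([.556,-.3185,.110]);TH=np.radians(-35.65)
a=np.array([np.cos(TH),np.sin(TH),0]);t=np.array([-np.sin(TH),np.cos(TH),0])  # t: +y-ish side
def Rdown(az): # tool x down, z at azimuth az
    z=np.array([np.cos(az),np.sin(az),0]);x=np.array([0,0,-1.]);return Ro.from_matrix(np.c_[x,np.cross(z,x),z])
def grip(th,r,da=0): # th deg: tilt toward +t ; TCP pose with grasp point at radius r
    th=np.radians(th); n=np.cos(th)*np.array([0,0,1.])+np.sin(th)*t
    x=-n; R=Ro.from_matrix(np.c_[x,np.cross(a,x),a]); return C+n*(r-.0188)+a*da,R
def rows(p0,R0,targets):
    out=[]
    for p,R in targets:
        out.append((R0.inv().apply(p-p0),(R0.inv()*R).as_rotvec(degrees=True)))
    for dp,tu in out: print('{"dp":[%s],"turn":[%s]},'%(','.join('%.4f'%v for v in dp),','.join('%.1f'%v for v in tu)))
E
python3 - <<'E'
from h import *
from cell import robot
s=robot.observe();p0=s['tool_pos'];R0=rot(s['tool_rot'])
def w(az,r,z): a_=np.radians(az);return np.array([r*np.cos(a_),r*np.sin(a_),z]),Rdown(a_)
rows(p0,R0,[w(71.6,.46,.285),w(71.6,.41,.29)]+[w(A,.41,.29) for A in (65,58,51,44,37,30,23,16)])
print()
p1,R1=w(16,.41,.29)
rows(p1,R1,[w(A,.41,.29) for A in (9,2,-5,-12,-19,-26,-29.8)]+[(np.array([.45,-.258,.29]),Rdown(TH)),(C+[-.05,.03,.19],Rdown(TH)),(C+[0,0,.13],Rdown(TH))])
E
```

```text
{"dp":[-0.0588,-0.0002,-0.0647],"turn":[0.0,-0.1,-0.0]},
{"dp":[-0.0637,-0.0002,-0.1147],"turn":[0.0,-0.1,-0.0]},
{"dp":[-0.0637,-0.0473,-0.1175],"turn":[6.6,-0.1,-0.0]},
{"dp":[-0.0637,-0.0966,-0.1262],"turn":[13.6,-0.1,-0.0]},
{"dp":[-0.0637,-0.1444,-0.1410],"turn":[20.6,-0.1,0.0]},
{"dp":[-0.0637,-0.1901,-0.1614],"turn":[27.6,-0.1,0.0]},
{"dp":[-0.0637,-0.2330,-0.1873],"turn":[34.6,-0.1,0.0]},
{"dp":[-0.0636,-0.2724,-0.2182],"turn":[41.6,-0.1,0.0]},
{"dp":[-0.0636,-0.3077,-0.2537],"turn":[48.6,-0.1,0.0]},
{"dp":[-0.0636,-0.3384,-0.2932],"turn":[55.6,-0.1,0.0]},

{"dp":[0.0000,-0.0500,-0.0031],"turn":[7.0,0.0,0.0]},
{"dp":[0.0000,-0.0992,-0.0122],"turn":[14.0,0.0,0.0]},
{"dp":[0.0000,-0.1469,-0.0272],"turn":[21.0,0.0,0.0]},
{"dp":[0.0000,-0.1925,-0.0480],"turn":[28.0,0.0,0.0]},
{"dp":[0.0000,-0.2352,-0.0741],"turn":[35.0,0.0,0.0]},
{"dp":[0.0000,-0.2743,-0.1053],"turn":[42.0,0.0,0.0]},
{"dp":[0.0000,-0.2939,-0.1242],"turn":[45.8,0.0,0.0]},
{"dp":[0.0000,-0.3720,-0.0485],"turn":[51.6,0.0,0.0]},
{"dp":[-0.0100,-0.4168,-0.0031],"turn":[51.6,0.0,0.0]},
{"dp":[0.0500,-0.4594,0.0367],"turn":[51.6,0.0,0.0]},
```

Emit:
move_arm(
  deltas=[
    {"dp": [-0.045, 0, -0.02], "turn": [0, 0, 0]},
    {"dp": [-0.064, 0, -0.065], "turn": [0, 0, 0]},
    {"dp": [-0.064, 0, -0.115], "turn": [0, 0, 0]},
    {"dp": [-0.064, -0.047, -0.118], "turn": [6.6, 0, 0]},
    {"dp": [-0.064, -0.097, -0.126], "turn": [13.6, 0, 0]},
    {"dp": [-0.064, -0.144, -0.141], "turn": [20.6, 0, 0]},
    {"dp": [-0.064, -0.19, -0.161], "turn": [27.6, 0, 0]},
    {"dp": [-0.064, -0.233, -0.187], "turn": [34.6, 0, 0]},
    {"dp": [-0.064, -0.272, -0.218], "turn": [41.6, 0, 0]},
    {"dp": [-0.064, -0.308, -0.254], "turn": [48.6, 0, 0]},
  ],
)

```text
time: 1.1
tool_pos: [0.3782, 0.1593, 0.2904]
tool_rot: [2.227, 1.571, 2.624]
contact_force: [0.3, 0.3, 0.2]
opening: 0.0919
```

```bash
python3 - <<'E'
from h import *
from cell import robot
s=robot.observe();p0=s['tool_pos'];R0=rot(s['tool_rot']);print(s)
az=np.degrees(np.arctan2(*R0.as_matrix()[:2,2][::-1]));print(az,p0)
def w(az,r,z): a_=np.radians(az);return np.array([r*np.cos(a_),r*np.sin(a_),z]),Rdown(a_)
rows(p0,R0,[w(A,.41,.29) for A in (16,9,2,-5,-12,-19,-26)]+[(np.array([.42,-.25,.29]),Rdown(TH)),(np.array([.46,-.27,.29]),Rdown(TH)),(C+[-.05,.03,.19],Rdown(TH))])
E
```

```text
{'time': 1.1, 'qpos': array([ 2.11176921e-01,  7.87340549e-02,  1.68663082e+00,  1.78114063e-04,
        1.37642338e+00, -1.85618631e-01]), 'qvel': array([-1.21966468e+00,  1.04562466e-03, -4.64771201e-04, -3.37189062e-04,
       -1.11601719e-03,  1.53494177e-03]), 'joint_efforts': array([ 6.30602226e+00, -3.13134205e+01, -2.46159571e+01,  1.69292721e-02,
        3.39820124e-01, -8.48591648e-03]), 'tool_pos': array([0.37821571, 0.15927194, 0.29043515]), 'tool_rot': array([2.2268094 , 1.57053403, 2.62357053]), 'contact_force': array([0.25202201, 0.28566082, 0.15455867]), 'torque': array([-0.02763618,  0.00436802, -0.02928443]), 'opening': 0.091898973827603}
22.732739286121344 [0.37821571 0.15927194 0.29043515]
{"dp":[0.0004,-0.0488,-0.0032],"turn":[6.7,-0.0,-0.0]},
{"dp":[0.0004,-0.0981,-0.0121],"turn":[13.7,-0.0,-0.0]},
{"dp":[0.0004,-0.1459,-0.0269],"turn":[20.7,-0.0,-0.0]},
{"dp":[0.0004,-0.1915,-0.0475],"turn":[27.7,-0.0,-0.0]},
{"dp":[0.0004,-0.2343,-0.0734],"turn":[34.7,-0.0,-0.0]},
{"dp":[0.0004,-0.2737,-0.1044],"turn":[41.7,-0.0,-0.0]},
{"dp":[0.0004,-0.3089,-0.1400],"turn":[48.7,-0.0,-0.0]},
{"dp":[0.0004,-0.3936,-0.1196],"turn":[58.4,-0.0,-0.0]},
{"dp":[0.0004,-0.4275,-0.0905],"turn":[58.4,-0.0,-0.0]},
{"dp":[-0.0097,-0.4624,-0.0552],"turn":[58.4,-0.0,-0.0]},
```

Emit:
move_arm(
  deltas=[
    {"dp": [0, -0.049, -0.003], "turn": [6.7, 0, 0]},
    {"dp": [0, -0.098, -0.012], "turn": [13.7, 0, 0]},
    {"dp": [0, -0.146, -0.027], "turn": [20.7, 0, 0]},
    {"dp": [0, -0.1915, -0.0475], "turn": [27.7, 0, 0]},
    {"dp": [0, -0.2343, -0.0734], "turn": [34.7, 0, 0]},
    {"dp": [0, -0.2737, -0.1044], "turn": [41.7, 0, 0]},
    {"dp": [0, -0.309, -0.14], "turn": [48.7, 0, 0]},
    {"dp": [0, -0.352, -0.13], "turn": [54, 0, 0]},
    {"dp": [0, -0.394, -0.12], "turn": [58.4, 0, 0]},
    {"dp": [0, -0.428, -0.09], "turn": [58.4, 0, 0]},
  ],
)

```text
time: 2.1
tool_pos: [0.4612, -0.271, 0.2906]
tool_rot: [-1.805, 1.57, -2.428]
contact_force: [0.2, -1.0, 0.8]
opening: 0.0921
```

```bash
python3 - <<'E'
from h import *
from cell import robot
s=robot.observe();p0=s['tool_pos'];R0=rot(s['tool_rot']);print(s['qpos'])
az=np.degrees(np.arctan2(*R0.as_matrix()[:2,2][::-1]));print(az,p0)
rows(p0,R0,[(C+[-.05,.03,.18],Rdown(TH)),(C+[-0.01,.005,.15],Rdown(TH)),(C+[0,0,.12],Rdown(TH))])
E
```

```text
[-6.74096972e-01  3.19625803e-01  1.37975421e+00 -8.55848252e-04
  1.44237018e+00 -5.03199011e-02]
-35.73351422050372 [ 0.46120835 -0.27103604  0.29058954]
{"dp":[0.0006,0.0120,0.0466],"turn":[-0.1,-0.0,0.0]},
{"dp":[0.0306,0.0151,0.0936],"turn":[-0.1,-0.0,0.0]},
{"dp":[0.0606,0.0169,0.1047],"turn":[-0.1,-0.0,0.0]},
```

Emit:
move_arm(
  deltas=[
    {"dp": [0, 0.012, 0.047], "turn": [0, 0, 0]},
    {"dp": [0.02, 0.016, 0.09], "turn": [0, 0, 0]},
    {"dp": [0.06, 0.017, 0.105], "turn": [0, 0, 0]},
    {"dp": [0.06, 0.017, 0.105], "turn": [0, 0, 0]},
    {"dp": [0.06, 0.017, 0.105], "turn": [0, 0, 0]},
  ],
)

```text
time: 2.6
tool_pos: [0.5565, -0.3144, 0.23]
tool_rot: [3.111, 1.567, 2.494]
contact_force: [-0.5, -0.1, 0.9]
opening: 0.0918
```

```bash
python3 - <<'E'
from h import *
from cell import robot
s=robot.observe();p0=s['tool_pos'];R0=rot(s['tool_rot']);print(s)
p,d=robot.read_camera('wrist');i=robot.camera_info('wrist');np.savez('w1.npz',p=p,d=d,**i);cv2.imwrite('pics/w1.png',p[:,:,::-1])
p,d=robot.read_camera('scene');cv2.imwrite('pics/s1.png',p[:,:,::-1])
_,_,X=cloud('w1.npz')
R=X.reshape(-1,3);rel=R-C;A=rel@a;T=rel@t
m=(R[:,2]>.15)&(R[:,2]<.185)&(abs(A)<.03)&(abs(T)<.06)
print(m.sum())
if m.sum():
  W=R[m];print(W[:,2].max(),np.percentile(A[m],[2,10,50,90,98]),cv2.fitLine((W[:,:2]*1000).astype('float32'),cv2.DIST_L2,0,.01,.01).ravel())
print('fingers-ish', s['opening'])
rows(p0,R0,[grip(0,.095),grip(0,.054)])
E
```

```text
{'time': 2.6, 'qpos': array([-6.34169631e-01,  5.57368186e-01,  1.16813987e+00,  4.63765775e-05,
        1.41942896e+00, -1.67143516e-02]), 'qvel': array([ 0.00023357, -0.06279331, -0.03204873,  0.00028021,  0.00034425,
        0.00118728]), 'joint_efforts': array([-1.03763037e-01, -5.13306320e+01, -2.43285030e+01,  7.40998029e-02,
       -6.84336713e-02,  2.47905438e-03]), 'tool_pos': array([ 0.55648208, -0.31444548,  0.22996832]), 'tool_rot': array([3.1111777 , 1.56745164, 2.49371535]), 'contact_force': array([-0.47324323, -0.12979265,  0.93092642]), 'torque': array([-0.02962509,  0.1315719 ,  0.00349161]), 'opening': 0.09181649967590318}
3726
0.18004805867961507 [-0.00782912 -0.0062654   0.00168692  0.00958389  0.01124107] [   0.58420086    0.8116091   562.9172     -311.76642   ]
fingers-ish 0.09181649967590318
{"dp":[0.0438,-0.0036,0.0021],"turn":[0.3,-0.2,-0.0]},
{"dp":[0.0848,-0.0036,0.0022],"turn":[0.3,-0.2,-0.0]},
```

View pics/w1.png

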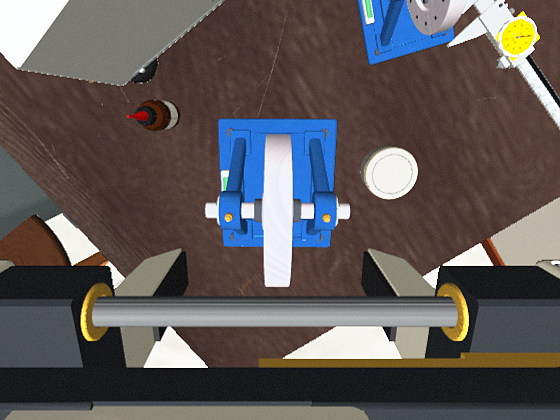

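View pics/s1.png

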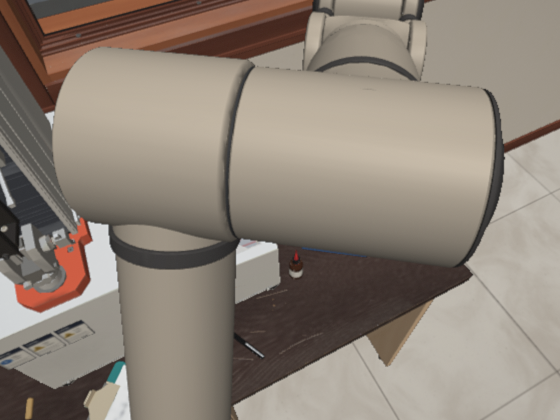

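The wrist view shows the wheel end-on at u≈277, midway between the fingers at 187 and 362. The bottle is at (155,115) and the tin at (390,172), both clear. Going down.

Emit:
move_arm(
  deltas=[
    {"dp": [0.03, -0.0036, 0.002], "turn": [0.3, 0, 0]},
    {"dp": [0.06, -0.0036, 0.002], "turn": [0.3, 0, 0]},
    {"dp": [0.075, -0.0036, 0.002], "turn": [0.3, 0, 0]},
    {"dp": [0.085, -0.0036, 0.0025], "turn": [0.3, -0.2, 0]},
    {"dp": [0.085, -0.0036, 0.0025], "turn": [0.3, -0.2, 0]},
    {"dp": [0.085, -0.0036, 0.0025], "turn": [0.3, -0.2, 0]},
  ],
)

```text
time: 3.3
tool_pos: [0.5577, -0.3197, 0.1478]
tool_rot: [0.01, 1.564, -0.613]
contact_force: [-0.7, -0.1, 0.2]
opening: 0.0915
```

```bash
cat > st.py <<'E'
from h import *
from cell import robot
s=robot.observe();p=s['tool_pos'];R=rot(s['tool_rot'])
F=s['contact_force'];M=s['torque'];rel=p-C
n=-R.as_matrix()[:,0];th=np.degrees(np.arctan2(n@t,n[2]))
G=p+n*.0188-C
print('t %.2f th %.2f gripR %.4f G(t,a,z) %.4f %.4f %.4f angG %.2f'%(s['time'],th,np.hypot(G@t,G[2]),G@t,G@a,G[2],np.degrees(np.arctan2(G@t,G[2]))),'open %.4f'%s['opening'])
tt=np.cross(a,n); 
print('F rad %.2f tan %.2f ax %.2f | M about a: %.3f total %.3f (FxR %.3f)'%(F@n,F@tt,F@a,M@a,M@a+np.cross(rel,F)@a,np.cross(rel,F)@a),'M',M.round(3), 'q',s['qpos'].round(2))
E
python3 st.py
```

```text
t 3.30 th -0.00 gripR 0.0566 G(t,a,z) 0.0000 0.0020 0.0566 angG 0.00 open 0.0915
F rad 0.20 tan 0.50 ax -0.50 | M about a: -0.098 total -0.079 (FxR 0.019) M [-0.074  0.065  0.002] q [-0.64  0.62  1.29  0.    1.23 -0.02]
```

Emit:
move_arm(
  deltas=[
    {"dp": [0.0025, 0, -0.001], "turn": [0, -0.4, 0]},
    {"dp": [0.0025, 0, -0.001], "turn": [0, -0.4, 0]},
    {"dp": [0.0025, 0, -0.001], "turn": [0, -0.4, 0]},
  ],
)

```text
time: 3.6
tool_pos: [0.5565, -0.3188, 0.1438]
tool_rot: [0.01, 1.56, -0.613]
contact_force: [-0.4, -0.7, 0.7]
opening: 0.0916
```

```bash
python3 st.py;python3 - <<'E'
from cell import robot
print([ (robot.observe()['torque'].round(3),robot.observe()['contact_force'].round(2)) for _ in range(3)])
print(rot(robot.observe()['tool_rot']).as_matrix()) if 0 else None
E
```

```text
t 3.60 th -0.01 gripR 0.0526 G(t,a,z) 0.0001 0.0003 0.0526 angG 0.06 open 0.0916
F rad 0.66 tan 0.74 ax 0.10 | M about a: -0.125 total -0.100 (FxR 0.025) M [-0.083  0.098  0.008] q [-0.64  0.62  1.31  0.    1.21 -0.02]
[(array([-0.083,  0.098,  0.008]), array([-0.35, -0.66,  0.66])), (array([-0.083,  0.098,  0.008]), array([-0.35, -0.66,  0.66])), (array([-0.083,  0.098,  0.008]), array([-0.35, -0.66,  0.66]))]
```

Emit:
move_arm(
  deltas=[
    {"dp": [-0.001, 0, 0], "turn": [0, 0.6, 0]},
    {"dp": [-0.001, 0, 0], "turn": [0, 0.6, 0]},
    {"dp": [-0.001, 0, 0], "turn": [0, 0.6, 0]},
  ],
)

```text
time: 3.9
tool_pos: [0.5565, -0.3188, 0.1442]
tool_rot: [1.211, 1.571, 0.588]
contact_force: [0.9, -0.3, -0.5]
opening: 0.0915
```

```bash
cat > avg.py <<'E'
import sys
from h import *
from cell import robot
L=[]
for k in range(int(sys.argv[1])):
    robot.read_camera('wrist');s=robot.observe();L.append(np.r_[s['contact_force'],s['torque'],s['tool_pos']])
L=np.array(L);print('mean',L.mean(0).round(4));print('std',L.std(0).round(4))
F,M,p=L.mean(0)[:3],L.mean(0)[3:6],L.mean(0)[6:]
print('F(t,a,z)',F@t,F@a,F[2],'M(t,a,z)',M@t,M@a,M[2])
E
python3 avg.py 6; python3 st.py
```

```text
mean [-0.1308  0.0044 -0.1471 -0.0944  0.1085 -0.0041  0.5563 -0.3187  0.1441]
std [0.4424 0.6472 0.4695 0.0304 0.0305 0.0517 0.     0.     0.    ]
F(t,a,z) -0.07267917043810522 -0.10888356570873889 -0.14710266280842718 M(t,a,z) 0.03311445447392592 -0.13997209198635707 -0.004073913469161621
t 4.20 th -0.00 gripR 0.0529 G(t,a,z) 0.0000 0.0004 0.0529 angG 0.00 open 0.0920
F rad 0.25 tan -0.51 ax -0.88 | M about a: -0.092 total -0.109 (FxR -0.017) M [-0.056  0.079 -0.001] q [-0.64  0.62  1.29  0.    1.23 -0.02]
```

```bash
python3 - <<'E'
from h import *
p0,R0=grip(0,.053)
rows(p0,R0,[grip(x,.053) for x in (-8,-16,-24,-32,-40,-48,-55)])
print();rows(p0,R0,[grip(x,.053) for x in (10,20,30,35,40,45,60)])
E
```

```text
{"dp":[0.0003,-0.0048,0.0000],"turn":[0.0,-0.0,8.0]},
{"dp":[0.0013,-0.0094,0.0000],"turn":[0.0,-0.0,16.0]},
{"dp":[0.0030,-0.0139,0.0000],"turn":[0.0,0.0,24.0]},
{"dp":[0.0052,-0.0181,0.0000],"turn":[0.0,0.0,32.0]},
{"dp":[0.0080,-0.0220,0.0000],"turn":[0.0,0.0,40.0]},
{"dp":[0.0113,-0.0254,-0.0000],"turn":[0.0,-0.0,48.0]},
{"dp":[0.0146,-0.0280,-0.0000],"turn":[-0.0,0.0,55.0]},

{"dp":[0.0005,0.0059,-0.0000],"turn":[0.0,0.0,-10.0]},
{"dp":[0.0021,0.0117,-0.0000],"turn":[0.0,0.0,-20.0]},
{"dp":[0.0046,0.0171,-0.0000],"turn":[0.0,0.0,-30.0]},
{"dp":[0.0062,0.0196,0.0000],"turn":[0.0,0.0,-35.0]},
{"dp":[0.0080,0.0220,-0.0000],"turn":[0.0,-0.0,-40.0]},
{"dp":[0.0100,0.0242,0.0000],"turn":[0.0,0.0,-45.0]},
{"dp":[0.0171,0.0296,0.0000],"turn":[-0.0,0.0,-60.0]},
```

Emit:
move_arm(
  deltas=[
    {"dp": [0.0003, -0.0048, 0], "turn": [0, 0, 8]},
    {"dp": [0.0013, -0.0094, 0], "turn": [0, 0, 16]},
    {"dp": [0.003, -0.0139, 0], "turn": [0, 0, 24]},
    {"dp": [0.0052, -0.0181, 0], "turn": [0, 0, 32]},
    {"dp": [0.008, -0.022, 0], "turn": [0, 0, 40]},
    {"dp": [0.008, -0.022, 0], "turn": [0, 0, 40]},
    {"dp": [0.008, -0.022, 0], "turn": [0, 0, 40]},
  ],
)

```text
time: 4.9
tool_pos: [0.543, -0.3372, 0.1355]
tool_rot: [1.573, 0.874, 0.948]
contact_force: [0.4, 0.4, -0.1]
opening: 0.0916
```

```bash
python3 st.py; python3 avg.py 6
```

```text
t 4.90 th -39.92 gripR 0.0530 G(t,a,z) -0.0349 0.0004 0.0399 angG -41.12 open 0.0916
F rad -0.44 tan -0.35 ax 0.13 | M about a: -0.522 total -0.533 (FxR -0.012) M [-0.413  0.32  -0.028] q [-0.99  0.74  1.32  0.65  1.41 -0.58]
mean [ 0.3144  0.0772  0.0516 -0.3907  0.2949 -0.001   0.5443 -0.3359  0.1371]
std [3.310e-01 3.633e-01 5.295e-01 1.610e-02 1.920e-02 3.010e-02 2.000e-04
 3.000e-04 3.000e-04]
F(t,a,z) 0.24601231876836055 0.21047393361546576 0.05164633417178873 M(t,a,z) 0.011912625250050657 -0.4892972515931515 -0.001026733560516673
```

Emit:
move_arm(
  deltas=[
    {"dp": [0.0003, 0.0048, 0], "turn": [0, 0, -8]},
    {"dp": [0.0013, 0.0094, 0], "turn": [0, 0, -16]},
    {"dp": [0.0021, 0.0117, 0], "turn": [0, 0, -20]},
    {"dp": [0.0021, 0.0117, 0], "turn": [0, 0, -20]},
    {"dp": [0.0021, 0.0117, 0], "turn": [0, 0, -20]},
    {"dp": [0.0021, 0.0117, 0], "turn": [0, 0, -20]},
  ],
)

```text
time: 5.8
tool_pos: [0.549, -0.3285, 0.1415]
tool_rot: [1.574, 1.22, 0.951]
contact_force: [0.7, -0.6, -0.6]
opening: 0.0917
```

```bash
python3 avg.py 6; python3 st.py
```

```text
mean [-0.3937  0.232  -0.2258 -0.2623  0.2193  0.0175  0.5489 -0.3289  0.1414]
std [5.318e-01 3.207e-01 2.879e-01 2.740e-02 2.530e-02 2.800e-02 1.000e-04
 1.000e-04 1.000e-04]
F(t,a,z) -0.040949040473745674 -0.45516449196043507 -0.2258032281584955 M(t,a,z) 0.025315960247655755 -0.3409975070806339 0.017465196459005485
t 6.10 th -20.03 gripR 0.0528 G(t,a,z) -0.0188 0.0004 0.0494 angG -20.85 open 0.0920
F rad -0.58 tan 0.21 ax -0.36 | M about a: -0.350 total -0.342 (FxR 0.008) M [-0.291  0.194 -0.023] q [-0.83  0.64  1.32  0.36  1.27 -0.33]
```

Emit:
move_arm(
  deltas=[
    {"dp": [0.0003, 0.0048, 0], "turn": [0, 0, -8]},
    {"dp": [0.0013, 0.0094, 0], "turn": [0, 0, -16]},
    {"dp": [0.003, 0.0139, 0], "turn": [0, 0, -24]},
    {"dp": [0.0052, 0.0181, 0], "turn": [0, 0, -32]},
    {"dp": [0.008, 0.022, 0], "turn": [0, 0, -40]},
    {"dp": [0.0113, 0.0254, 0], "turn": [0, 0, -48]},
    {"dp": [0.0146, 0.028, 0], "turn": [0, 0, -55]},
    {"dp": [0.0146, 0.028, 0], "turn": [0, 0, -55]},
    {"dp": [0.0146, 0.028, 0], "turn": [0, 0, -55]},
  ],
)

```text
time: 7.0
tool_pos: [0.5679, -0.3024, 0.1371]
tool_rot: [-1.574, 0.962, -2.195]
contact_force: [-0.6, -0.9, 0.1]
opening: 0.0921
```

```bash
python3 avg.py 6; python3 st.py
```

```text
mean [-0.3158 -0.0935  0.0923  0.1913 -0.1059  0.009   0.5674 -0.304   0.1388]
std [3.564e-01 4.886e-01 3.209e-01 3.710e-02 3.050e-02 3.220e-02 1.000e-04
 3.000e-04 4.000e-04]
F(t,a,z) -0.2599990682576487 -0.20209843675307274 0.09231832876574288 M(t,a,z) 0.025434506579437882 0.2171441542125427 0.009030200694616452
t 7.30 th 34.93 gripR 0.0531 G(t,a,z) 0.0291 0.0008 0.0443 angG 33.29 open 0.0914
F rad -0.53 tan -0.09 ax -0.04 | M about a: 0.229 total 0.227 (FxR -0.002) M [ 0.203 -0.11  -0.004] q [-0.34  0.77  1.19 -0.59  1.41  0.45]
```

Emit:
move_arm(
  deltas=[
    {"dp": [0, 0, 0], "turn": [0, 0, 0]},
    {"dp": [0, 0, 0], "turn": [0, 0, 0]},
    {"dp": [0, 0, 0], "turn": [0, 0, 0]},
    {"dp": [0, 0, 0], "turn": [0, 0, 0]},
    {"dp": [0, 0, 0], "turn": [0, 0, 0]},
    {"dp": [0, 0, 0], "turn": [0, 0, 0]},
    {"dp": [0, 0, 0], "turn": [0, 0, 0]},
  ],
  hand=0.01,
  squeeze=25,
)

```text
time: 8.0
tool_pos: [0.5678, -0.3027, 0.1379]
tool_rot: [-1.571, 0.96, -2.194]
contact_force: [-0.2, 0.2, 0.5]
opening: 0.0402
```

```bash
python3 st.py;python3 avg.py 3
```

```text
t 8.00 th 34.99 gripR 0.0530 G(t,a,z) 0.0305 0.0004 0.0433 angG 35.13 open 0.0402
F rad 0.37 tan 0.26 ax -0.26 | M about a: 0.214 total 0.223 (FxR 0.009) M [ 0.23  -0.047 -0.029] q [-0.34  0.77  1.19 -0.59  1.41  0.45]
mean [ 0.167  -0.1399  0.0009  0.1924 -0.1253 -0.0093  0.5678 -0.3028  0.1379]
std [0.6904 0.5744 0.5585 0.0191 0.0172 0.0363 0.     0.     0.    ]
F(t,a,z) -0.016349416463643504 0.21726066293203397 0.0009233043929881557 M(t,a,z) 0.010324690400673173 0.22931056975028372 -0.00928050941214159
```

Emit:
move_arm(
  deltas=[
    {"dp": [0, 0, 0], "turn": [0, 0, 0]},
    {"dp": [0, 0, 0], "turn": [0, 0, 0]},
    {"dp": [0, 0, 0], "turn": [0, 0, 0]},
    {"dp": [0, 0, 0], "turn": [0, 0, 0]},
  ],
)

```text
time: 8.55
tool_pos: [0.5676, -0.3026, 0.1379]
tool_rot: [-1.572, 0.96, -2.195]
contact_force: [-1.4, 1.5, 1.6]
opening: 0.0196
```

```bash
python3 st.py;python3 avg.py 3
```

```text
t 8.55 th 35.00 gripR 0.0529 G(t,a,z) 0.0304 0.0002 0.0433 angG 35.07 open 0.0196
F rad 1.56 tan 0.57 ax -2.06 | M about a: 0.183 total 0.202 (FxR 0.020) M [ 0.32   0.132 -0.261] q [-0.34  0.77  1.19 -0.59  1.41  0.45]
mean [-1.9006  2.0274  0.6789  0.3647  0.2008 -0.287   0.5676 -0.3027  0.1379]
std [0.3774 0.3986 0.6878 0.01   0.0322 0.0291 0.     0.     0.    ]
F(t,a,z) 0.5396778095163539 -2.726064379180296 0.6788997339354029 M(t,a,z) 0.3756879957546715 0.1793162605640954 -0.28695601993424363
```

```bash
cat >> st.py <<'E'
import sys
if len(sys.argv)>1:
    tot=M@a+np.cross(rel,F)@a; bias=-.137+.585*np.sin(np.radians(th))
    wdot=0
    open('log.txt','a').write('%s %.2f %.2f %.3f %.3f %.3f\n'%(sys.argv[1],s['time'],th,tot-bias,F@tt,M@a-bias))
    print(open('log.txt').read().splitlines()[-1])
E
echo
```

Emit:
move_arm(
  deltas=[
    {"dp": [5e-05, -0.0018, 0], "turn": [0, 0, 3]},
    {"dp": [0.0002, -0.0036, 0], "turn": [0, 0, 6]},
    {"dp": [0.0004, -0.0053, 0], "turn": [0, 0, 9]},
    {"dp": [0.00075, -0.0071, 0], "turn": [0, 0, 12]},
  ],
)

```text
time: 9.1
tool_pos: [0.5644, -0.307, 0.1412]
tool_rot: [-1.572, 1.173, -2.194]
contact_force: [-0.5, 3.5, -1.5]
opening: 0.02
```

```bash
python3 st.py -1
```

```text
t 9.10 th 22.81 gripR 0.0531 G(t,a,z) 0.0215 0.0002 0.0485 angG 23.94 open 0.0200
F rad -0.37 tan -2.95 ax -2.41 | M about a: 0.593 total 0.491 (FxR -0.102) M [ 0.756  0.037 -0.158] q [-0.43  0.7   1.23 -0.4   1.32  0.32]
-1 9.10 22.81 0.401 -2.955 0.503
```

Emit:
move_arm(
  deltas=[
    {"dp": [5e-05, -0.0018, 0], "turn": [0, 0, 3]},
    {"dp": [0.0002, -0.0036, 0], "turn": [0, 0, 6]},
    {"dp": [0.0004, -0.0053, 0], "turn": [0, 0, 9]},
    {"dp": [0.00075, -0.0071, 0], "turn": [0, 0, 12]},
  ],
)

```text
time: 9.5
tool_pos: [0.5605, -0.3126, 0.1437]
tool_rot: [-1.571, 1.382, -2.193]
contact_force: [-0.5, 3.9, -0.2]
opening: 0.0195
```

```bash
python3 st.py -1
```

```text
t 9.50 th 10.81 gripR 0.0533 G(t,a,z) 0.0110 0.0002 0.0522 angG 11.86 open 0.0195
F rad 0.35 tan -2.85 ax -2.72 | M about a: 0.515 total 0.416 (FxR -0.098) M [ 0.746  0.158 -0.105] q [-0.54  0.65  1.27 -0.2   1.25  0.15]
-1 9.50 10.81 0.444 -2.851 0.542
```

```bash
python3 - <<'E'
s=open('st.py').read();i=s.index("import sys")
s=s[:i]+'''import sys
if len(sys.argv)>1:
    open('log2.txt','a').write('%s %.2f %.2f %.3f %.3f %.3f %.4f\\n'%(sys.argv[1],s['time'],th,F@n,F@tt,M@a,np.hypot(G@t,G[2])))
'''
open('st.py','w').write(s)
open('log2.txt','w').write('-1 9.10 22.81 -0.37 -2.955 0.593 .0531\n-1 9.50 10.81 0.35 -2.851 0.515 .0533\n')
E
```

Emit:
move_arm(
  deltas=[
    {"dp": [5e-05, -0.0018, 0], "turn": [0, 0, 3]},
    {"dp": [0.0002, -0.0036, 0], "turn": [0, 0, 6]},
    {"dp": [0.0004, -0.0053, 0], "turn": [0, 0, 9]},
    {"dp": [0.00075, -0.0071, 0], "turn": [0, 0, 12]},
  ],
)

```text
time: 9.9
tool_pos: [0.5563, -0.3184, 0.1448]
tool_rot: [1.566, 1.55, 0.944]
contact_force: [-0.6, 4.9, 1.2]
opening: 0.0196
```

```bash
python3 st.py -1
```

```text
t 9.90 th -1.19 gripR 0.0536 G(t,a,z) -0.0001 0.0002 0.0536 angG -0.16 open 0.0196
F rad 1.14 tan -3.63 ax -3.37 | M about a: 0.436 total 0.311 (FxR -0.125) M [0.766 0.32  0.014] q [-0.65  0.62  1.3   0.02  1.23 -0.03]
```

Emit:
move_arm(
  deltas=[
    {"dp": [5e-05, -0.0018, 0], "turn": [0, 0, 3]},
    {"dp": [0.0002, -0.0036, 0], "turn": [0, 0, 6]},
    {"dp": [0.0004, -0.0053, 0], "turn": [0, 0, 9]},
    {"dp": [0.00075, -0.0071, 0], "turn": [0, 0, 12]},
  ],
)

```text
time: 10.3
tool_pos: [0.552, -0.3243, 0.1443]
tool_rot: [1.57, 1.341, 0.948]
contact_force: [-2.3, 4.7, 4.1]
opening: 0.0196
```

```bash
python3 st.py -1
```

```text
t 10.30 th -13.18 gripR 0.0538 G(t,a,z) -0.0113 0.0001 0.0526 angG -12.14 open 0.0196
F rad 3.45 tan -3.38 ax -4.57 | M about a: 0.433 total 0.318 (FxR -0.115) M [0.795 0.366 0.181] q [-0.76  0.62  1.31  0.24  1.25 -0.22]
```

Emit:
move_arm(
  deltas=[
    {"dp": [5e-05, -0.0018, 0], "turn": [0, 0, 3]},
    {"dp": [0.0002, -0.0036, 0], "turn": [0, 0, 6]},
    {"dp": [0.0004, -0.0053, 0], "turn": [0, 0, 9]},
    {"dp": [0.00075, -0.0071, 0], "turn": [0, 0, 12]},
  ],
)

```text
time: 10.7
tool_pos: [0.5479, -0.33, 0.1423]
tool_rot: [1.569, 1.131, 0.948]
contact_force: [-3.2, 4.9, 5.9]
opening: 0.0198
```

```bash
python3 st.py -1
```

```text
t 10.70 th -25.17 gripR 0.0541 G(t,a,z) -0.0221 0.0002 0.0494 angG -24.08 open 0.0198
F rad 4.45 tan -4.48 ax -5.44 | M about a: 0.401 total 0.247 (FxR -0.153) M [0.808 0.439 0.294] q [-0.87  0.66  1.32  0.44  1.3  -0.4 ]
```

Emit:
move_arm(
  deltas=[
    {"dp": [5e-05, -0.0018, 0], "turn": [0, 0, 3]},
    {"dp": [0.0002, -0.0036, 0], "turn": [0, 0, 6]},
    {"dp": [0.0004, -0.0053, 0], "turn": [0, 0, 9]},
    {"dp": [0.00075, -0.0071, 0], "turn": [0, 0, 12]},
  ],
)

```text
time: 11.1
tool_pos: [0.5442, -0.3352, 0.1389]
tool_rot: [1.569, 0.922, 0.948]
contact_force: [-4.2, 3.8, 8.3]
opening: 0.0198
```

```bash
python3 st.py -1
```

```text
t 11.10 th -37.17 gripR 0.0542 G(t,a,z) -0.0318 0.0001 0.0439 angG -35.93 open 0.0198
F rad 6.27 tan -5.54 ax -5.63 | M about a: 0.425 total 0.236 (FxR -0.189) M [0.791 0.374 0.505] q [-0.97  0.72  1.32  0.62  1.39 -0.55]
```

Emit:
move_arm(
  deltas=[
    {"dp": [5e-05, -0.0018, 0], "turn": [0, 0, 3]},
    {"dp": [0.0002, -0.0036, 0], "turn": [0, 0, 6]},
    {"dp": [0.0004, -0.0053, 0], "turn": [0, 0, 9]},
    {"dp": [0.0006, -0.0071, 0], "turn": [0, 0, 12]},
  ],
)

```text
time: 11.5
tool_pos: [0.5409, -0.3398, 0.1342]
tool_rot: [1.569, 0.712, 0.948]
contact_force: [-5.2, 3.1, 7.2]
opening: 0.0195
```

```bash
python3 st.py -1
```

```text
t 11.50 th -49.18 gripR 0.0544 G(t,a,z) -0.0403 0.0001 0.0365 angG -47.82 open 0.0195
F rad 5.04 tan -5.11 ax -6.01 | M about a: 0.571 total 0.395 (FxR -0.176) M [0.791 0.123 0.609] q [-1.04  0.8   1.31  0.77  1.5  -0.67]
```

Emit:
move_arm(
  deltas=[
    {"dp": [5e-05, 0.0018, 0], "turn": [0, 0, -3]},
    {"dp": [0.0002, 0.0036, 0], "turn": [0, 0, -6]},
    {"dp": [0.0004, 0.0053, 0], "turn": [0, 0, -9]},
    {"dp": [0.00075, 0.0071, 0], "turn": [0, 0, -12]},
  ],
)

```text
time: 11.9
tool_pos: [0.5424, -0.3377, 0.1361]
tool_rot: [1.572, 0.932, 0.948]
contact_force: [-7.7, -5.0, -3.8]
opening: 0.0198
```

```bash
python3 st.py 1
```

```text
t 11.90 th -36.61 gripR 0.0539 G(t,a,z) -0.0347 0.0001 0.0412 angG -40.14 open 0.0198
F rad 2.01 tan 9.11 ax -3.31 | M about a: -1.870 total -1.558 (FxR 0.312) M [-1.255  1.46   0.303] q [-0.97  0.72  1.32  0.61  1.39 -0.55]
```

Emit:
move_arm(
  deltas=[
    {"dp": [5e-05, 0.0018, 0], "turn": [0, 0, -3]},
    {"dp": [0.0002, 0.0036, 0], "turn": [0, 0, -6]},
    {"dp": [0.0004, 0.0053, 0], "turn": [0, 0, -9]},
    {"dp": [0.00075, 0.0071, 0], "turn": [0, 0, -12]},
  ],
)

```text
time: 12.3
tool_pos: [0.5459, -0.3329, 0.1402]
tool_rot: [1.572, 1.142, 0.948]
contact_force: [-7.8, -5.4, -3.1]
opening: 0.0197
```

```bash
python3 st.py 1
```

```text
t 12.30 th -24.59 gripR 0.0537 G(t,a,z) -0.0254 0.0002 0.0473 angG -28.25 open 0.0197
F rad 0.90 tan 9.44 ax -3.23 | M about a: -1.931 total -1.605 (FxR 0.326) M [-1.239  1.585  0.161] q [-0.87  0.66  1.32  0.43  1.3  -0.4 ]
```

Emit:
move_arm(
  deltas=[
    {"dp": [5e-05, 0.0018, 0], "turn": [0, 0, -3]},
    {"dp": [0.0002, 0.0036, 0], "turn": [0, 0, -6]},
    {"dp": [0.0004, 0.0053, 0], "turn": [0, 0, -9]},
    {"dp": [0.00075, 0.0071, 0], "turn": [0, 0, -12]},
  ],
)

```text
time: 12.7
tool_pos: [0.5497, -0.3275, 0.1429]
tool_rot: [1.574, 1.351, 0.95]
contact_force: [-8.8, -5.0, -2.1]
opening: 0.0198
```

```bash
python3 st.py 1
```

```text
t 12.70 th -12.60 gripR 0.0535 G(t,a,z) -0.0150 0.0001 0.0513 angG -16.33 open 0.0198
F rad -0.06 tan 9.44 ax -4.26 | M about a: -1.898 total -1.571 (FxR 0.326) M [-1.196  1.589  0.126] q [-0.77  0.62  1.32  0.23  1.24 -0.22]
```

Emit:
move_arm(
  deltas=[
    {"dp": [5e-05, 0.0018, 0], "turn": [0, 0, -3]},
    {"dp": [0.0002, 0.0036, 0], "turn": [0, 0, -6]},
    {"dp": [0.0004, 0.0053, 0], "turn": [0, 0, -9]},
    {"dp": [0.00075, 0.0071, 0], "turn": [0, 0, -12]},
  ],
)

```text
time: 13.1
tool_pos: [0.5538, -0.3217, 0.1443]
tool_rot: [1.647, 1.56, 1.024]
contact_force: [-8.8, -5.8, -0.3]
opening: 0.0198
```

```bash
python3 st.py 1
```

```text
t 13.10 th -0.59 gripR 0.0532 G(t,a,z) -0.0041 0.0001 0.0531 angG -4.41 open 0.0198
F rad -0.16 tan 9.88 ax -3.75 | M about a: -1.844 total -1.504 (FxR 0.340) M [-1.142  1.571 -0.08 ] q [-0.65  0.62  1.3   0.01  1.23 -0.03]
```

Emit:
move_arm(
  deltas=[
    {"dp": [5e-05, 0.0018, 0], "turn": [0, 0, -3]},
    {"dp": [0.0002, 0.0036, 0], "turn": [0, 0, -6]},
    {"dp": [0.0004, 0.0053, 0], "turn": [0, 0, -9]},
    {"dp": [0.00075, 0.0071, 0], "turn": [0, 0, -12]},
  ],
)

```text
time: 13.5
tool_pos: [0.5581, -0.3159, 0.1441]
tool_rot: [-1.575, 1.372, -2.199]
contact_force: [-9.4, -6.6, 0.7]
opening: 0.0198
```

```bash
python3 st.py 1
```

```text
t 13.50 th 11.40 gripR 0.0530 G(t,a,z) 0.0070 0.0002 0.0525 angG 7.62 open 0.0198
F rad -1.43 tan 10.77 ax -3.74 | M about a: -1.819 total -1.447 (FxR 0.372) M [-1.133  1.541 -0.176] q [-0.54  0.65  1.27 -0.21  1.25  0.16]
```

Emit:
move_arm(
  deltas=[
    {"dp": [5e-05, 0.0018, 0], "turn": [0, 0, -3]},
    {"dp": [0.0002, 0.0036, 0], "turn": [0, 0, -6]},
    {"dp": [0.0004, 0.0053, 0], "turn": [0, 0, -9]},
    {"dp": [0.00075, 0.0071, 0], "turn": [0, 0, -12]},
  ],
)

```text
time: 13.9
tool_pos: [0.5621, -0.3102, 0.1424]
tool_rot: [-1.573, 1.162, -2.197]
contact_force: [-8.7, -6.0, 1.1]
opening: 0.0197
```

```bash
python3 st.py 1; cat log2.txt
```

```text
t 13.90 th 23.41 gripR 0.0528 G(t,a,z) 0.0178 0.0002 0.0497 angG 19.69 open 0.0197
F rad -2.98 tan 9.56 ax -3.60 | M about a: -1.599 total -1.265 (FxR 0.334) M [-1.024  1.316 -0.291] q [-0.43  0.7   1.23 -0.41  1.32  0.32]
-1 9.10 22.81 -0.37 -2.955 0.593 .0531
-1 9.50 10.81 0.35 -2.851 0.515 .0533
-1 9.90 -1.19 1.137 -3.632 0.436 0.0536
-1 10.30 -13.18 3.446 -3.376 0.433 0.0538
-1 10.70 -25.17 4.452 -4.483 0.401 0.0541
-1 11.10 -37.17 6.266 -5.542 0.425 0.0542
-1 11.50 -49.18 5.040 -5.115 0.571 0.0544
1 11.90 -36.61 2.010 9.110 -1.870 0.0539
1 12.30 -24.59 0.900 9.445 -1.931 0.0537
1 12.70 -12.60 -0.062 9.442 -1.898 0.0535
1 13.10 -0.59 -0.164 9.876 -1.844 0.0532
1 13.50 11.40 -1.430 10.772 -1.819 0.0530
1 13.90 23.41 -2.979 9.562 -1.599 0.0528
```

Emit:
move_arm(
  deltas=[
    {"dp": [0.0003, -0.0048, 0], "turn": [0, 0, 8]},
    {"dp": [0.0013, -0.0094, 0], "turn": [0, 0, 16]},
    {"dp": [0.003, -0.0139, 0], "turn": [0, 0, 24]},
    {"dp": [0.0052, -0.0181, 0], "turn": [0, 0, 32]},
    {"dp": [0.008, -0.022, 0], "turn": [0, 0, 40]},
    {"dp": [0.0113, -0.0254, 0], "turn": [0, 0, 48]},
    {"dp": [0.0148, -0.0284, 0], "turn": [0, 0, 56]},
    {"dp": [0.0187, -0.0307, 0], "turn": [0, 0, 64]},
    {"dp": [0.0231, -0.0325, 0], "turn": [0, 0, 72]},
    {"dp": [0.0266, -0.0335, 0], "turn": [0, 0, 78]},
  ],
)

```text
time: 14.9
tool_pos: [0.5399, -0.3412, 0.1308]
tool_rot: [1.571, 0.603, 0.948]
contact_force: [4.6, 10.2, -0.1]
opening: 0.0202
```

```bash
python3 st.py -1
```

```text
t 14.90 th -55.48 gripR 0.0535 G(t,a,z) -0.0433 0.0001 0.0314 angG -54.03 open 0.0202
F rad -9.08 tan -6.16 ax -2.24 | M about a: 0.609 total 0.383 (FxR -0.226) M [ 0.622 -0.178  0.307] q [-1.07  0.85  1.3   0.84  1.56 -0.72]
```

Emit:
move_arm(
  deltas=[
    {"dp": [0, 0, 0], "turn": [0, 0, 0]},
    {"dp": [0, 0, 0], "turn": [0, 0, 0]},
    {"dp": [0, 0, 0], "turn": [0, 0, 0]},
    {"dp": [0, 0, 0], "turn": [0, 0, 0]},
  ],
  hand=0.036,
)

```text
time: 15.3
tool_pos: [0.5407, -0.3412, 0.1313]
tool_rot: [1.568, 0.613, 0.948]
contact_force: [-0.2, -0.5, 0.2]
opening: 0.036
```

```bash
python3 st.py; python3 avg.py 4;python3 - <<'E'
from h import *
from cell import robot
p,d=robot.read_camera('wrist');i=robot.camera_info('wrist');np.savez('w2.npz',p=p,d=d,**i);cv2.imwrite('pics/w2.png',p[:,:,::-1])
p,d=robot.read_camera('scene');cv2.imwrite('pics/s2.png',p[:,:,::-1])
E
```

```text
t 15.30 th -54.85 gripR 0.0534 G(t,a,z) -0.0427 0.0008 0.0321 angG -53.05 open 0.0360
F rad 0.48 tan 0.15 ax 0.14 | M about a: -0.592 total -0.586 (FxR 0.006) M [-0.473  0.356 -0.032] q [-1.07  0.84  1.3   0.83  1.56 -0.72]
mean [-0.2016 -0.1151  0.1124 -0.4727  0.3827 -0.0156  0.5405 -0.3411  0.131 ]
std [3.003e-01 2.690e-01 2.772e-01 2.910e-02 2.800e-02 3.030e-02 1.000e-04
 0.000e+00 2.000e-04]
F(t,a,z) -0.21100579437652617 -0.09672224763753552 0.11243221429432007 M(t,a,z) 0.03553244605775946 -0.6071556833784321 -0.015609068538681116
```

View pics/w2.png

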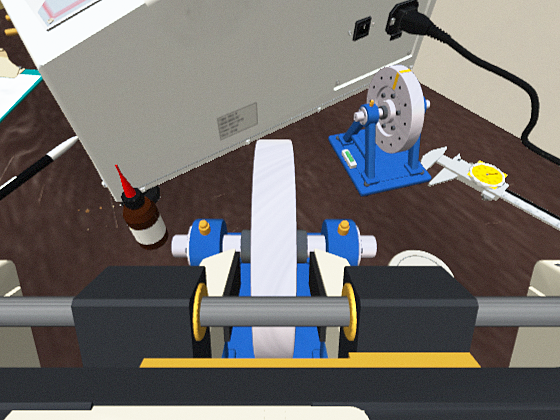

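View pics/s2.png

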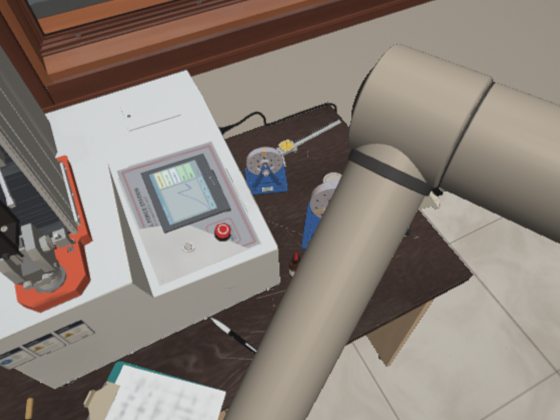

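The free-air bias at -55° is -0.607 N m against -0.616 from the model, so they agree. The wrist view shows the wheel between the open fingers at (275,240), the bottle standing at (145,215) and the tin at (420,260). I'll swing back open to +10° and take the rim again.

Emit:
move_arm(
  deltas=[
    {"dp": [0.0003, 0.0048, 0], "turn": [0, 0, -8]},
    {"dp": [0.0013, 0.0094, 0], "turn": [0, 0, -16]},
    {"dp": [0.003, 0.0139, 0], "turn": [0, 0, -24]},
    {"dp": [0.0052, 0.0181, 0], "turn": [0, 0, -32]},
    {"dp": [0.008, 0.022, 0], "turn": [0, 0, -40]},
    {"dp": [0.0113, 0.0254, 0], "turn": [0, 0, -48]},
    {"dp": [0.0151, 0.0284, 0], "turn": [0, 0, -56]},
    {"dp": [0.0197, 0.031, 0], "turn": [0, 0, -65]},
    {"dp": [0.0197, 0.031, 0], "turn": [0, 0, -65]},
    {"dp": [0.0197, 0.031, 0], "turn": [0, 0, -65]},
  ],
)

```text
time: 16.6
tool_pos: [0.5604, -0.3125, 0.1439]
tool_rot: [-1.576, 1.398, -2.196]
contact_force: [0.8, -0.6, -0.7]
opening: 0.0357
```

```bash
python3 st.py; python3 avg.py 4
```

```text
t 16.60 th 9.90 gripR 0.0534 G(t,a,z) 0.0107 0.0001 0.0524 angG 11.50 open 0.0357
F rad -0.72 tan -0.11 ax 1.04 | M about a: -0.110 total -0.115 (FxR -0.005) M [-0.059  0.106 -0.   ] q [-0.54  0.64  1.27 -0.18  1.25  0.14]
mean [-0.0785 -0.0741  0.2617 -0.0215  0.0743  0.0023  0.5592 -0.3147  0.1441]
std [2.932e-01 6.971e-01 4.818e-01 1.510e-02 2.560e-02 2.630e-02 3.000e-04
 6.000e-04 1.000e-04]
F(t,a,z) -0.106018546672947 -0.020597637854494026 0.26173127065821855 M(t,a,z) 0.04788081011068257 -0.06080405566096295 0.0022701996585368965
```

Emit:
move_arm(
  deltas=[
    {"dp": [0, 0, -0.0003], "turn": [0, 0, 0]},
    {"dp": [0, 0, -0.0003], "turn": [0, 0, 0]},
    {"dp": [0, 0, -0.0003], "turn": [0, 0, 0]},
    {"dp": [0, 0, -0.0003], "turn": [0, 0, 0]},
    {"dp": [0, 0, -0.0003], "turn": [0, 0, 0]},
  ],
  hand=0.01,
)

```text
time: 17.3
tool_pos: [0.5591, -0.3144, 0.1443]
tool_rot: [-1.572, 1.395, -2.195]
contact_force: [-3.3, -3.4, 0.7]
opening: 0.0196
```

```bash
python3 st.py; echo "# regrip" >> log2.txt
```

```text
t 17.30 th 10.05 gripR 0.0535 G(t,a,z) 0.0084 0.0002 0.0528 angG 9.07 open 0.0196
F rad -0.12 tan 4.73 ax -0.72 | M about a: -0.568 total -0.404 (FxR 0.164) M [-0.426  0.382 -0.027] q [-0.55  0.64  1.27 -0.18  1.25  0.14]
```

Emit:
move_arm(
  deltas=[
    {"dp": [5e-05, 0.0018, 0], "turn": [0, 0, -3]},
    {"dp": [0.0002, 0.0036, 0], "turn": [0, 0, -6]},
    {"dp": [0.0004, 0.0053, 0], "turn": [0, 0, -9]},
    {"dp": [0.00075, 0.0071, 0], "turn": [0, 0, -12]},
  ],
)

```text
time: 17.7
tool_pos: [0.5627, -0.3094, 0.1426]
tool_rot: [-1.571, 1.182, -2.195]
contact_force: [-5.1, -6.5, -1.1]
opening: 0.0197
```

```bash
python3 st.py 1
```

```text
t 17.70 th 22.25 gripR 0.0532 G(t,a,z) 0.0184 0.0002 0.0500 angG 20.21 open 0.0197
F rad -4.18 tan 7.17 ax -0.39 | M about a: -0.877 total -0.623 (FxR 0.255) M [-0.691  0.542 -0.033] q [-0.44  0.69  1.23 -0.4   1.31  0.31]
```

Emit:
move_arm(
  deltas=[
    {"dp": [5e-05, 0.0018, 0], "turn": [0, 0, -3]},
    {"dp": [0.0002, 0.0036, 0], "turn": [0, 0, -6]},
    {"dp": [0.0004, 0.0053, 0], "turn": [0, 0, -9]},
    {"dp": [0.00075, 0.0071, 0], "turn": [0, 0, -12]},
  ],
)

```text
time: 18.1
tool_pos: [0.5664, -0.3042, 0.1393]
tool_rot: [-1.571, 0.973, -2.195]
contact_force: [-5.2, -6.8, -0.8]
opening: 0.0198
```

```bash
python3 st.py 1
```

```text
t 18.10 th 34.24 gripR 0.0530 G(t,a,z) 0.0283 0.0001 0.0448 angG 32.30 open 0.0198
F rad -5.49 tan 6.63 ax -0.31 | M about a: -0.770 total -0.534 (FxR 0.236) M [-0.637  0.433  0.022] q [-0.34  0.77  1.19 -0.58  1.4   0.44]
```

Emit:
move_arm(
  deltas=[
    {"dp": [5e-05, -0.0018, 0], "turn": [0, 0, 3]},
    {"dp": [0.0002, -0.0036, 0], "turn": [0, 0, 6]},
    {"dp": [0.0004, -0.0053, 0], "turn": [0, 0, 9]},
    {"dp": [0.00075, -0.0071, 0], "turn": [0, 0, 12]},
  ],
)

```text
time: 18.5
tool_pos: [0.5641, -0.3074, 0.1413]
tool_rot: [-1.572, 1.191, -2.194]
contact_force: [0.9, -0.2, -5.4]
opening: 0.0195
```

```bash
python3 st.py -1
```

```text
t 18.50 th 21.78 gripR 0.0530 G(t,a,z) 0.0207 0.0001 0.0488 angG 23.00 open 0.0195
F rad -4.83 tan -2.37 ax 0.87 | M about a: 0.488 total 0.402 (FxR -0.086) M [ 0.337 -0.368  0.149] q [-0.44  0.69  1.23 -0.39  1.31  0.3 ]
```

Emit:
move_arm(
  deltas=[
    {"dp": [5e-05, -0.0018, 0], "turn": [0, 0, 3]},
    {"dp": [0.0002, -0.0036, 0], "turn": [0, 0, 6]},
    {"dp": [0.0004, -0.0053, 0], "turn": [0, 0, 9]},
    {"dp": [0.00075, -0.0071, 0], "turn": [0, 0, 12]},
  ],
)

```text
time: 18.9
tool_pos: [0.5602, -0.313, 0.1438]
tool_rot: [-1.57, 1.4, -2.192]
contact_force: [1.0, 0.9, -3.6]
opening: 0.0196
```

```bash
python3 st.py -1
```

```text
t 18.90 th 9.79 gripR 0.0533 G(t,a,z) 0.0101 0.0002 0.0523 angG 10.97 open 0.0196
F rad -3.33 tan -1.85 ax 0.28 | M about a: 0.313 total 0.246 (FxR -0.067) M [ 0.234 -0.211  0.079] q [-0.54  0.64  1.27 -0.18  1.25  0.14]
```

Emit:
move_arm(
  deltas=[
    {"dp": [5e-05, -0.0018, 0], "turn": [0, 0, 3]},
    {"dp": [0.0002, -0.0036, 0], "turn": [0, 0, 6]},
    {"dp": [0.0004, -0.0053, 0], "turn": [0, 0, 9]},
    {"dp": [0.00075, -0.0071, 0], "turn": [0, 0, 12]},
  ],
)

```text
time: 19.3
tool_pos: [0.556, -0.3187, 0.1447]
tool_rot: [1.563, 1.532, 0.941]
contact_force: [-0.2, 1.8, -1.6]
opening: 0.0203
```

```bash
python3 st.py -1
```

```text
t 19.30 th -2.20 gripR 0.0535 G(t,a,z) -0.0009 0.0001 0.0535 angG -0.99 open 0.0203
F rad -1.60 tan -1.25 ax -1.20 | M about a: 0.108 total 0.063 (FxR -0.045) M [0.159 0.036 0.026] q [-0.66  0.62  1.3   0.04  1.23 -0.05]
```

Emit:
move_arm(
  deltas=[
    {"dp": [5e-05, -0.0018, 0], "turn": [0, 0, 3]},
    {"dp": [0.0002, -0.0036, 0], "turn": [0, 0, 6]},
    {"dp": [0.0004, -0.0053, 0], "turn": [0, 0, 9]},
    {"dp": [0.00075, -0.0071, 0], "turn": [0, 0, 12]},
  ],
)

```text
time: 19.7
tool_pos: [0.5518, -0.3246, 0.1441]
tool_rot: [1.569, 1.323, 0.946]
contact_force: [-0.6, 1.2, 0.2]
opening: 0.0199
```

```bash
python3 st.py -1
```

```text
t 19.70 th -14.19 gripR 0.0537 G(t,a,z) -0.0120 0.0001 0.0524 angG -12.93 open 0.0199
F rad 0.03 tan -0.64 ax -1.23 | M about a: -0.090 total -0.112 (FxR -0.022) M [0.081 0.268 0.138] q [-0.77  0.62  1.32  0.26  1.25 -0.24]
```

Emit:
move_arm(
  deltas=[
    {"dp": [5e-05, -0.0018, 0], "turn": [0, 0, 3]},
    {"dp": [0.0002, -0.0036, 0], "turn": [0, 0, 6]},
    {"dp": [0.0004, -0.0053, 0], "turn": [0, 0, 9]},
    {"dp": [0.0007, -0.0071, 0], "turn": [0, 0, 12]},
  ],
)

```text
time: 20.1
tool_pos: [0.5477, -0.3302, 0.1421]
tool_rot: [1.569, 1.114, 0.947]
contact_force: [-0.8, 3.0, 1.5]
opening: 0.0201
```

```bash
python3 st.py -1
```

```text
t 20.10 th -26.18 gripR 0.0539 G(t,a,z) -0.0226 0.0001 0.0490 angG -24.80 open 0.0201
F rad 0.47 tan -2.45 ax -2.44 | M about a: -0.172 total -0.257 (FxR -0.085) M [0.04  0.351 0.164] q [-0.88  0.66  1.33  0.46  1.31 -0.41]
```

Emit:
move_arm(
  deltas=[
    {"dp": [5e-05, -0.0018, 0], "turn": [0, 0, 3]},
    {"dp": [0.0002, -0.0036, 0], "turn": [0, 0, 6]},
    {"dp": [0.0004, -0.0053, 0], "turn": [0, 0, 9]},
    {"dp": [0.0006, -0.0071, 0], "turn": [0, 0, 12]},
  ],
)

```text
time: 20.5
tool_pos: [0.544, -0.3354, 0.1387]
tool_rot: [1.569, 0.904, 0.947]
contact_force: [-0.8, 2.3, 2.2]
opening: 0.0199
```

```bash
python3 st.py -1;cat log2.txt
```

```text
t 20.50 th -38.18 gripR 0.0542 G(t,a,z) -0.0323 0.0001 0.0435 angG -36.63 open 0.0199
F rad 0.88 tan -2.47 ax -2.01 | M about a: -0.192 total -0.278 (FxR -0.086) M [0.039 0.384 0.257] q [-0.97  0.72  1.32  0.63  1.4  -0.56]
-1 9.10 22.81 -0.37 -2.955 0.593 .0531
-1 9.50 10.81 0.35 -2.851 0.515 .0533
-1 9.90 -1.19 1.137 -3.632 0.436 0.0536
-1 10.30 -13.18 3.446 -3.376 0.433 0.0538
-1 10.70 -25.17 4.452 -4.483 0.401 0.0541
-1 11.10 -37.17 6.266 -5.542 0.425 0.0542
-1 11.50 -49.18 5.040 -5.115 0.571 0.0544
1 11.90 -36.61 2.010 9.110 -1.870 0.0539
1 12.30 -24.59 0.900 9.445 -1.931 0.0537
1 12.70 -12.60 -0.062 9.442 -1.898 0.0535
1 13.10 -0.59 -0.164 9.876 -1.844 0.0532
1 13.50 11.40 -1.430 10.772 -1.819 0.0530
1 13.90 23.41 -2.979 9.562 -1.599 0.0528
-1 14.90 -55.48 -9.077 -6.163 0.609 0.0535
# regrip
1 17.70 22.25 -4.176 7.171 -0.877 0.0532
1 18.10 34.24 -5.491 6.625 -0.770 0.0530
-1 18.50 21.78 -4.833 -2.368 0.488 0.0530
-1 18.90 9.79 -3.329 -1.845 0.313 0.0533
-1 19.30 -2.20 -1.600 -1.254 0.108 0.0535
-1 19.70 -14.19 0.026 -0.639 -0.090 0.0537
-1 20.10 -26.18 0.475 -2.452 -0.172 0.0539
-1 20.50 -38.18 0.877 -2.471 -0.192 0.0542
```

```bash
cat > stripe.py <<'E'
import sys
from h import *
from cell import robot
def find(p,i,pre,box=None):
    hsv=cv2.cvtColor(p,cv2.COLOR_RGB2HSV)
    y=(hsv[...,0]>15)&(hsv[...,0]<32)&(hsv[...,1]>110)&(hsv[...,2]>120)
    res=[]
    for aa in(-.010,-.005,0,.005,.010):
        for al in range(-180,180,2):
            al_=np.radians(al)
            for r in (.065,.063,.06):
                if r<.064 and abs(aa)<.009: continue
                X=C+a*aa+r*(np.sin(al_)*t+np.cos(al_)*np.array([0,0,1]))
                c=i['R']@X+i['t']
                u=int(round(i['fx']*c[0]/c[2]+i['cx']));v=int(round(i['fy']*c[1]/c[2]+i['cy']))
                if 0<=u<560 and 0<=v<420 and y[v,u]: res.append((aa,al,r,u,v))
    for aa in(-.010,0,.010):
        L=[q for q in res if q[0]==aa and q[2]==.065]
        print(pre,aa,[(q[1],q[3],q[4]) for q in L][:14])
if __name__=='__main__':
    if len(sys.argv)>1:
        z=np.load(sys.argv[1]);find(z['p'],z,sys.argv[1])
    else:
        for n in('scene','top','wrist'):
            i=robot.camera_info(n);p,d=robot.read_camera(n);cv2.imwrite(f'pics/{n}_{robot.observe()["time"]:.2f}.png',p[:,:,::-1]);find(p,i,n)
        print(robot.observe()['time'])
E
python3 stripe.py scene0.npz;python3 stripe.py top0.npz; python3 stripe.py w1.npz;python3 stripe.py w2.npz; python3 stripe.py; ls pics
```

```text
scene0.npz -0.01 [(-148, 353, 222)]
scene0.npz 0 [(-158, 349, 219), (-156, 350, 219), (-154, 351, 219)]
scene0.npz 0.01 []
top0.npz -0.01 []
top0.npz 0 []
top0.npz 0.01 []
w1.npz -0.01 []
w1.npz 0 []
w1.npz 0.01 []
w2.npz -0.01 [(-110, 255, 359), (-108, 254, 359), (-106, 254, 360), (-104, 254, 360), (-102, 254, 360), (-100, 253, 359), (-98, 253, 359)]
w2.npz 0 [(-114, 272, 358), (-112, 272, 358), (-110, 272, 359), (-108, 272, 359), (-106, 272, 360), (-104, 272, 360), (-102, 272, 360), (-100, 272, 359), (-98, 272, 359), (-96, 272, 358), (-94, 272, 358)]
w2.npz 0.01 [(-114, 290, 358), (-112, 290, 358), (-110, 290, 359), (-108, 290, 359), (-106, 290, 360), (-104, 291, 360), (-102, 291, 360), (-100, 291, 359), (-98, 291, 359), (-96, 291, 358)]
scene -0.01 []
scene 0 []
scene 0.01 []
top -0.01 []
top 0 [(66, 296, 191), (68, 296, 191), (70, 296, 191), (106, 295, 192), (108, 295, 192), (110, 295, 192), (112, 295, 192), (114, 295, 193)]
top 0.01 [(108, 297, 189), (110, 297, 189), (112, 297, 189), (114, 298, 189)]
wrist -0.01 []
wrist 0 []
wrist 0.01 []
20.65
c1.png
s1.png
s2.png
scene0.png
scene0c.png
scene_20.55.png
top0.png
top0c.png
top_20.60.png
w1.png
w2.png
wrist_20.65.png
```

```bash
python3 - <<'E'
import cv2,numpy as np
a=cv2.imread('pics/top_20.60.png')[160:260,260:360];w=cv2.imread('pics/wrist_20.65.png')
s=cv2.imread('pics/scene0.png')[160:260,290:390]
cv2.imwrite('pics/c2.png',np.hstack([cv2.resize(a,(390,390),interpolation=0),cv2.resize(s,(390,390),interpolation=0)]))
E
```

```text
(no output)
```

View pics/c2.png

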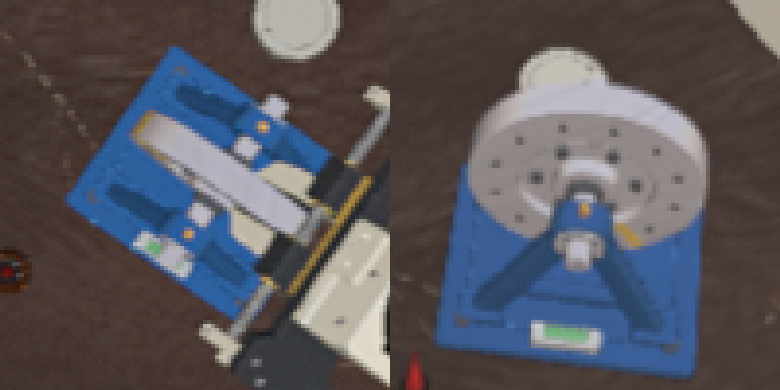

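View pics/wrist_20.65.png

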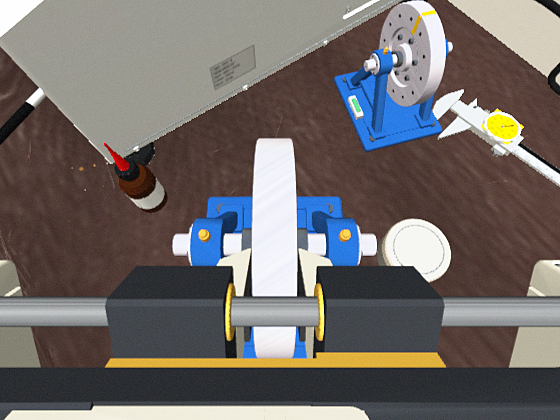

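```bash
cat > fit.py <<'E'
import numpy as np
from scipy.optimize import least_squares
rows=[];off=0
for l in open('log2.txt'):
    if l[0]=='#':
        off=float(l.split()[2]) if len(l.split())>2 else -63.1; continue
    v=list(map(float,l.split()));rows.append(v+[off])
d=np.array(rows);s,tm,th,Fr,Ft,M,r,o=d.T
Mb=M-(-.137+.585*np.sin(np.radians(th)))
W=th+o+np.where(s>0,-3*0,0)
def res(x,full=False):
    h,D,A,B=x
    w=np.radians(W)
    T=Mb+h*Ft
    e=(T-(D*s-A*np.sin(w)-B*np.cos(w)))/np.hypot(.035,h*.5)
    return T if full else np.r_[e,(D-.28)/.01,(np.hypot(A,B)-.228)/.02,(h-.215)/.02]
f=least_squares(res,[.21,.28,.1,-.2])
h,D,A,B=f.x; cov=np.linalg.inv(f.jac.T@f.jac)
phi0=np.degrees(np.arctan2(B,A)); J=np.array([0,0,-B,A])/(A*A+B*B)
print('h %.3f D %.3f K %.3f phi=W%+.1f  sd %.1f  bottom W=%.1f cost %.1f n %d'%(h,D,np.hypot(A,B),phi0,np.degrees(np.sqrt(J@cov@J)),(180-phi0+180)%360-180,f.cost,len(s)))
T=res(f.x,True)
for i in range(len(s)): print('%2d W %.0f T %.3f mean-est %.3f fit %.3f'%(s[i],W[i],T[i],T[i]-D*s[i],-A*np.sin(np.radians(W[i]))-B*np.cos(np.radians(W[i]))))
E
python3 fit.py
```

```text
h 0.213 D 0.280 K 0.223 phi=W-50.4  sd 12.7  bottom W=-129.6 cost 7.2 n 22
-1 W 23 T -0.128 mean-est 0.153 fit 0.103
-1 W 11 T -0.066 mean-est 0.214 fit 0.142
-1 W -1 T -0.190 mean-est 0.090 fit 0.175
-1 W -13 T -0.017 mean-est 0.263 fit 0.200
-1 W -25 T -0.170 mean-est 0.110 fit 0.216
-1 W -37 T -0.267 mean-est 0.013 fit 0.223
-1 W -49 T 0.059 mean-est 0.339 fit 0.220
 1 W -37 T 0.560 mean-est 0.280 fit 0.223
 1 W -25 T 0.465 mean-est 0.185 fit 0.216
 1 W -13 T 0.382 mean-est 0.102 fit 0.199
 1 W -1 T 0.407 mean-est 0.127 fit 0.173
 1 W 11 T 0.502 mean-est 0.221 fit 0.140
 1 W 23 T 0.347 mean-est 0.066 fit 0.101
-1 W -55 T -0.087 mean-est 0.193 fit 0.215
 1 W -41 T 0.569 mean-est 0.289 fit 0.223
 1 W -29 T 0.452 mean-est 0.171 fit 0.219
-1 W -41 T -0.098 mean-est 0.183 fit 0.223
-1 W -53 T -0.043 mean-est 0.237 fit 0.217
-1 W -65 T -0.000 mean-est 0.280 fit 0.201
-1 W -77 T 0.054 mean-est 0.334 fit 0.177
-1 W -89 T -0.300 mean-est -0.020 fit 0.144
-1 W -101 T -0.221 mean-est 0.060 fit 0.106
```

Wheel angle by eye: the stripe started at about -150° and now shows at the far +t edge in the top view (295,192), about +80°. That fits grip tracking without much slip. The combined fit puts the bottom near W≈-130 ± 13°, so I'll regrip there and take averaged measurements.

Emit:
move_arm(
  deltas=[
    {"dp": [0, 0, 0], "turn": [0, 0, 0]},
    {"dp": [0, 0, 0], "turn": [0, 0, 0]},
    {"dp": [0, 0, 0], "turn": [0, 0, 0]},
  ],
  hand=0.034,
)

```text
time: 20.95
tool_pos: [0.5441, -0.3354, 0.1376]
tool_rot: [1.57, 0.908, 0.948]
contact_force: [-0.3, 0.2, 0.1]
opening: 0.0332
```

```bash
python3 st.py; python3 avg.py 4
```

```text
t 20.95 th -37.99 gripR 0.0532 G(t,a,z) -0.0322 0.0002 0.0424 angG -37.21 open 0.0332
F rad 0.11 tan -0.04 ax -0.35 | M about a: -0.480 total -0.481 (FxR -0.001) M [-0.38   0.294  0.037] q [-0.97  0.72  1.32  0.63  1.4  -0.56]
mean [ 0.0548 -0.107  -0.2393 -0.407   0.3115 -0.0332  0.544  -0.3354  0.1376]
std [1.0284e+00 3.3560e-01 3.5280e-01 1.8800e-02 3.3600e-02 3.1300e-02
 1.0000e-04 0.0000e+00 0.0000e+00]
F(t,a,z) -0.055003977829662765 0.1069317854396721 -0.2392926096649915 M(t,a,z) 0.015901772288018506 -0.5122482549805701 -0.03324164279309298
```

Emit:
move_arm(
  deltas=[
    {"dp": [0.0003, 0.0048, 0], "turn": [0, 0, -8]},
    {"dp": [0.0013, 0.0094, 0], "turn": [0, 0, -16]},
    {"dp": [0.003, 0.0139, 0], "turn": [0, 0, -24]},
    {"dp": [0.0052, 0.0181, 0], "turn": [0, 0, -32]},
    {"dp": [0.008, 0.022, 0], "turn": [0, 0, -40]},
    {"dp": [0.0113, 0.0254, 0], "turn": [0, 0, -48]},
    {"dp": [0.0151, 0.0284, 0], "turn": [0, 0, -56]},
    {"dp": [0.0187, 0.0305, 0], "turn": [0, 0, -63]},
    {"dp": [0.0187, 0.0305, 0], "turn": [0, 0, -63]},
    {"dp": [0.0187, 0.0305, 0], "turn": [0, 0, -63]},
  ],
)

```text
time: 22.15
tool_pos: [0.5649, -0.306, 0.1411]
tool_rot: [-1.574, 1.137, -2.195]
contact_force: [0.3, 0.8, 0.4]
opening: 0.0339
```

```bash
python3 avg.py 3; python3 st.py
```

```text
mean [ 0.279  -0.3605  0.1822  0.0755 -0.045   0.0223  0.5642 -0.3077  0.142 ]
std [4.765e-01 4.273e-01 6.971e-01 3.250e-02 9.700e-03 2.100e-02 2.000e-04
 4.000e-04 2.000e-04]
F(t,a,z) -0.13030172286744346 0.4368520748654443 0.1821743454532753 M(t,a,z) 0.007427889185719613 0.08755315107022975 0.022261592351298775
t 22.30 th 24.90 gripR 0.0536 G(t,a,z) 0.0210 0.0005 0.0494 angG 23.00 open 0.0339
F rad -0.52 tan -0.16 ax 1.21 | M about a: 0.113 total 0.108 (FxR -0.005) M [ 0.116 -0.032  0.033] q [-0.41  0.71  1.22 -0.44  1.33  0.34]
```

```bash
cat > meas.py <<'E'
import sys
from h import *
from cell import robot
sg,N=sys.argv[1],int(sys.argv[2]);L=[]
def one():
    s=robot.observe();R=rot(s['tool_rot']);p=s['tool_pos'];n=-R.as_matrix()[:,0];tt=np.cross(a,n);F=s['contact_force'];M=s['torque'];G=p+n*.0188-C
    L.append([s['time'],np.degrees(np.arctan2(n@t,n[2])),F@n,F@tt,M@a,np.degrees(np.arctan2(G@t,G[2])),F@a])
one()
for k in range(N): robot.read_camera('wrist');one()
L=np.array(L);m=L.mean(0)
print(sg,m.round(3),'sd F,M',L[:,3].std().round(2),L[:,4].std().round(3))
Mb=m[4]-(-.137+.585*np.sin(np.radians(m[1])));print('T(h=.213) %.3f  T-D %.3f'%(Mb+.213*m[3],Mb+.213*m[3]-.28*float(sg)),'first/last F',L[:3,3].mean().round(2),L[-3:,3].mean().round(2))
open('log3.txt','a').write(sg+' '+' '.join('%.3f'%v for v in m)+' %d\n'%(N+1))
E
echo
```

Emit:
move_arm(
  deltas=[
    {"dp": [0, 0, 0], "turn": [0, 0, 0]},
    {"dp": [0, 0, 0], "turn": [0, 0, 0]},
    {"dp": [0, 0, 0], "turn": [0, 0, 0]},
    {"dp": [0, 0, 0], "turn": [0, 0, 0]},
  ],
  hand=0.01,
)

```text
time: 22.7
tool_pos: [0.564, -0.3076, 0.1421]
tool_rot: [-1.571, 1.134, -2.194]
contact_force: [-2.7, -2.8, 2.6]
opening: 0.0201
```

Emit:
move_arm(
  deltas=[
    {"dp": [0.0001, 0.0024, 0], "turn": [0, 0, -4]},
    {"dp": [0.0003, 0.0048, 0], "turn": [0, 0, -8]},
    {"dp": [0.0006, 0.0065, 0], "turn": [0, 0, -11]},
    {"dp": [0.0009, 0.0077, 0], "turn": [0, 0, -13]},
    {"dp": [0.001, 0.0083, 0], "turn": [0, 0, -14]},
  ],
)

```text
time: 23.2
tool_pos: [0.5677, -0.3024, 0.1384]
tool_rot: [-1.571, 0.885, -2.195]
contact_force: [-5.4, -5.3, 4.9]
opening: 0.02
```

```bash
python3 meas.py 1 10
```

```text
1 [23.45  39.196 -0.598  6.636 -1.174 36.828 -0.868] sd F,M 1.22 0.126
T(h=.213) 0.007  T-D -0.273 first/last F 8.15 5.55
```

Emit:
move_arm(
  deltas=[
    {"dp": [0.0001, -0.0024, 0], "turn": [0, 0, 4]},
    {"dp": [0.0003, -0.0048, 0], "turn": [0, 0, 8]},
    {"dp": [0.0008, -0.0074, 0], "turn": [0, 0, 12.5]},
    {"dp": [0.0013, -0.0094, 0], "turn": [0, 0, 16]},
    {"dp": [0.0016, -0.0106, 0], "turn": [0, 0, 18]},
    {"dp": [0.0018, -0.0111, 0], "turn": [0, 0, 19]},
  ],
)

```text
time: 24.3
tool_pos: [0.563, -0.3089, 0.1427]
tool_rot: [-1.57, 1.224, -2.194]
contact_force: [-0.2, 1.4, -1.0]
opening: 0.0198
```

```bash
python3 meas.py -1 10
```

```text
-1 [24.55  20.012 -0.86   1.298  0.122 19.778  0.154] sd F,M 1.43 0.235
T(h=.213) 0.335  T-D 0.615 first/last F -0.84 2.49
```

```bash
cat > mv.py <<'E'
import sys
from h import *
from cell import robot
sg,N=sys.argv[1],int(sys.argv[2])
for k in range(N+1):
    if k: robot.read_camera('wrist')
    s=robot.observe();R=rot(s['tool_rot']);p=s['tool_pos'];n=-R.as_matrix()[:,0];tt=np.cross(a,n);F=s['contact_force'];M=s['torque'];G=p+n*.0188-C
    th=np.degrees(np.arctan2(n@t,n[2]));g=np.degrees(np.arctan2(G@t,G[2]))
    Mb=M@a-(-.137+.585*np.sin(np.radians(th)));T=Mb+.213*(F@tt)
    print('%s t %.2f th %.2f g %.2f Frad %.2f Ft %.2f Mb %.3f T-D %.3f qv %.3f'%(sg,s['time'],th,g,F@n,F@tt,Mb,T-.28*float(sg),np.abs(s['qvel']).max()))
    if k<2: open('log2.txt','a').write('%s %.2f %.2f %.3f %.3f %.3f %.4f\n'%(sg,s['time'],th,F@n,F@tt,M@a,np.hypot(G@t,G[2])))
E
echo "# off -126.2" >> log2.txt
```

Emit:
move_arm(
  deltas=[
    {"dp": [0.0001, -0.0024, 0], "turn": [0, 0, 4]},
    {"dp": [0.0003, -0.0048, 0], "turn": [0, 0, 8]},
    {"dp": [0.00075, -0.0071, 0], "turn": [0, 0, 12]},
  ],
)

```text
time: 25.1
tool_pos: [0.5597, -0.3136, 0.1445]
tool_rot: [-1.568, 1.435, -2.19]
contact_force: [0.6, 2.0, -3.8]
opening: 0.02
```

```bash
python3 mv.py -1 4
```

```text
-1 t 25.10 th 7.78 g 9.26 Frad -3.55 Ft -2.47 Mb 0.332 T-D 0.086 qv 0.725
-1 t 25.15 th 7.56 g 7.65 Frad -2.19 Ft -8.05 Mb 1.745 T-D 0.310 qv 0.119
-1 t 25.20 th 7.84 g 7.68 Frad -1.29 Ft -1.57 Mb 0.592 T-D 0.538 qv 0.088
-1 t 25.25 th 8.02 g 7.71 Frad 0.45 Ft 0.33 Mb 0.304 T-D 0.654 qv 0.046
-1 t 25.30 th 8.10 g 7.84 Frad 0.77 Ft 1.27 Mb -0.007 T-D 0.544 qv 0.020
```

```bash
sed -i '/ 25.15 /d' log2.txt; sed -i 's/if k<2/if k<1/' mv.py; tail -3 log2.txt
```

```text
-1 20.50 -38.18 0.877 -2.471 -0.192 0.0542
# off -126.2
-1 25.10 7.78 -3.547 -2.472 0.274 0.0538
```

Emit:
move_arm(
  deltas=[
    {"dp": [5e-05, -0.0018, 0], "turn": [0, 0, 3]},
    {"dp": [0.0002, -0.0036, 0], "turn": [0, 0, 6]},
    {"dp": [0.0004, -0.0053, 0], "turn": [0, 0, 9]},
  ],
)

```text
time: 25.6
tool_pos: [0.5563, -0.3183, 0.1452]
tool_rot: [1.563, 1.554, 0.942]
contact_force: [-0.1, 1.9, 0.2]
opening: 0.0198
```

```bash
python3 mv.py -1 0
```

```text
-1 t 25.60 th -0.98 g 0.05 Frad 0.13 Ft -1.50 Mb -0.144 T-D -0.183 qv 0.557
```

Emit:
move_arm(
  deltas=[
    {"dp": [5e-05, -0.0018, 0], "turn": [0, 0, 3]},
    {"dp": [0.0002, -0.0036, 0], "turn": [0, 0, 6]},
  ],
)

```text
time: 25.8
tool_pos: [0.5542, -0.3212, 0.1451]
tool_rot: [1.569, 1.449, 0.948]
contact_force: [-0.3, 1.6, 1.3]
opening: 0.02
```

```bash
python3 mv.py -1 0
```

```text
-1 t 25.80 th -6.99 g -5.90 Frad 1.15 Ft -1.26 Mb -0.047 T-D -0.034 qv 0.550
```

Emit:
move_arm(
  deltas=[
    {"dp": [5e-05, -0.0018, 0], "turn": [0, 0, 3]},
    {"dp": [0.0002, -0.0036, 0], "turn": [0, 0, 6]},
  ],
)

```text
time: 26.0
tool_pos: [0.5521, -0.3242, 0.1447]
tool_rot: [1.57, 1.344, 0.949]
contact_force: [-1.4, 1.6, 3.1]
opening: 0.0198
```

```bash
python3 mv.py -1 0
```

```text
-1 t 26.00 th -12.99 g -11.84 Frad 2.97 Ft -1.14 Mb -0.032 T-D 0.006 qv 0.534
```

Emit:
move_arm(
  deltas=[
    {"dp": [5e-05, -0.0018, 0], "turn": [0, 0, 3]},
    {"dp": [0.0002, -0.0036, 0], "turn": [0, 0, 6]},
  ],
)

```text
time: 26.2
tool_pos: [0.55, -0.3271, 0.1439]
tool_rot: [1.57, 1.24, 0.949]
contact_force: [-2.2, 0.4, 4.8]
opening: 0.02
```

```bash
python3 mv.py -1 0
```

```text
-1 t 26.20 th -18.98 g -17.83 Frad 4.82 Ft -0.65 Mb -0.063 T-D 0.080 qv 0.507
```

Emit:
move_arm(
  deltas=[
    {"dp": [5e-05, -0.0018, 0], "turn": [0, 0, 3]},
    {"dp": [0.0002, -0.0036, 0], "turn": [0, 0, 6]},
  ],
)

```text
time: 26.4
tool_pos: [0.5479, -0.33, 0.1428]
tool_rot: [1.57, 1.135, 0.949]
contact_force: [-3.0, 1.1, 6.1]
opening: 0.0199
```

```bash
python3 mv.py -1 0
```

```text
-1 t 26.40 th -24.98 g -23.79 Frad 5.84 Ft -1.81 Mb 0.014 T-D -0.091 qv 0.478
```

Emit:
move_arm(
  deltas=[
    {"dp": [5e-05, -0.0018, 0], "turn": [0, 0, 3]},
    {"dp": [0.0002, -0.0036, 0], "turn": [0, 0, 6]},
  ],
)

```text
time: 26.6
tool_pos: [0.546, -0.3327, 0.1413]
tool_rot: [1.57, 1.03, 0.949]
contact_force: [-3.1, 1.2, 7.8]
opening: 0.0195
```

```bash
python3 mv.py -1 0
```

```text
-1 t 26.60 th -30.98 g -29.68 Frad 7.10 Ft -3.29 Mb 0.101 T-D -0.319 qv 0.443
```

Emit:
move_arm(
  deltas=[
    {"dp": [5e-05, -0.0018, 0], "turn": [0, 0, 3]},
    {"dp": [0.0002, -0.0036, 0], "turn": [0, 0, 6]},
  ],
)

```text
time: 26.8
tool_pos: [0.5442, -0.3352, 0.1394]
tool_rot: [1.57, 0.925, 0.949]
contact_force: [-4.3, 0.1, 9.3]
opening: 0.0198
```

```bash
python3 mv.py -1 0
```

```text
-1 t 26.80 th -36.98 g -35.62 Frad 8.90 Ft -3.71 Mb 0.200 T-D -0.309 qv 0.409
```

Emit:
move_arm(
  deltas=[
    {"dp": [5e-05, -0.0018, 0], "turn": [0, 0, 3]},
    {"dp": [0.0002, -0.0036, 0], "turn": [0, 0, 6]},
  ],
)

```text
time: 27.0
tool_pos: [0.5424, -0.3376, 0.1372]
tool_rot: [1.569, 0.821, 0.949]
contact_force: [-6.4, -0.9, 9.5]
opening: 0.0197
```

```bash
python3 mv.py -1 0; python3 fit.py
```

```text
-1 t 27.00 th -42.98 g -41.53 Frad 9.95 Ft -3.20 Mb 0.290 T-D -0.111 qv 0.379
h 0.214 D 0.281 K 0.225 phi=W-56.8  sd 8.7  bottom W=-123.2 cost 12.6 n 31
-1 W 23 T -0.129 mean-est 0.152 fit 0.126
-1 W 11 T -0.068 mean-est 0.214 fit 0.162
-1 W -1 T -0.192 mean-est 0.089 fit 0.191
-1 W -13 T -0.019 mean-est 0.262 fit 0.211
-1 W -25 T -0.172 mean-est 0.109 fit 0.223
-1 W -37 T -0.270 mean-est 0.011 fit 0.225
-1 W -49 T 0.056 mean-est 0.338 fit 0.216
 1 W -37 T 0.565 mean-est 0.284 fit 0.225
 1 W -25 T 0.470 mean-est 0.189 fit 0.223
 1 W -13 T 0.387 mean-est 0.106 fit 0.211
 1 W -1 T 0.412 mean-est 0.131 fit 0.190
 1 W 11 T 0.507 mean-est 0.226 fit 0.160
 1 W 23 T 0.352 mean-est 0.070 fit 0.124
-1 W -55 T -0.091 mean-est 0.191 fit 0.208
 1 W -41 T 0.573 mean-est 0.292 fit 0.223
 1 W -29 T 0.455 mean-est 0.174 fit 0.224
-1 W -41 T -0.099 mean-est 0.183 fit 0.223
-1 W -53 T -0.044 mean-est 0.237 fit 0.211
-1 W -65 T -0.001 mean-est 0.281 fit 0.191
-1 W -77 T 0.054 mean-est 0.335 fit 0.162
-1 W -89 T -0.302 mean-est -0.020 fit 0.126
-1 W -101 T -0.222 mean-est 0.059 fit 0.084
-1 W -118 T -0.197 mean-est 0.084 fit 0.019
-1 W -127 T -0.465 mean-est -0.183 fit -0.016
-1 W -133 T -0.316 mean-est -0.034 fit -0.039
-1 W -139 T -0.276 mean-est 0.005 fit -0.062
-1 W -145 T -0.201 mean-est 0.081 fit -0.084
-1 W -151 T -0.373 mean-est -0.092 fit -0.106
-1 W -157 T -0.602 mean-est -0.321 fit -0.126
-1 W -163 T -0.593 mean-est -0.312 fit -0.145
-1 W -169 T -0.394 mean-est -0.113 fit -0.162
```

Emit:
move_arm(
  deltas=[
    {"dp": [-0.0003, 0.0018, 0], "turn": [0, 0, -3]},
    {"dp": [-0.0004, 0.0036, 0], "turn": [0, 0, -6]},
    {"dp": [-0.0004, 0.0053, 0], "turn": [0, 0, -9]},
    {"dp": [-0.0001, 0.0071, 0], "turn": [0, 0, -12]},
  ],
)

```text
time: 27.4
tool_pos: [0.5448, -0.3343, 0.1397]
tool_rot: [1.572, 1.037, 0.95]
contact_force: [-3.4, -3.7, -3.8]
opening: 0.0202
```

```bash
python3 mv.py 1 0
```

```text
1 t 27.40 th -30.58 g -32.28 Frad -0.75 Ft 6.20 Mb -1.077 T-D -0.036 qv 0.434
```

Emit:
move_arm(
  deltas=[
    {"dp": [5e-05, 0.0018, 0], "turn": [0, 0, -3]},
    {"dp": [0.0002, 0.0036, 0], "turn": [0, 0, -6]},
  ],
)

```text
time: 27.6
tool_pos: [0.5466, -0.3318, 0.1414]
tool_rot: [1.573, 1.142, 0.95]
contact_force: [-3.6, -4.0, -3.3]
opening: 0.02
```

```bash
python3 mv.py 1 0
```

```text
1 t 27.60 th -24.57 g -26.38 Frad -0.79 Ft 6.26 Mb -1.116 T-D -0.063 qv 0.466
```

Emit:
move_arm(
  deltas=[
    {"dp": [5e-05, 0.0018, 0], "turn": [0, 0, -3]},
    {"dp": [0.0002, 0.0036, 0], "turn": [0, 0, -6]},
  ],
)

```text
time: 27.8
tool_pos: [0.5485, -0.329, 0.1428]
tool_rot: [1.573, 1.247, 0.951]
contact_force: [-2.8, -3.5, -3.6]
opening: 0.02
```

```bash
python3 mv.py 1 0
```

```text
1 t 27.80 th -18.57 g -20.48 Frad -2.01 Ft 5.37 Mb -1.131 T-D -0.267 qv 0.499
```

Emit:
move_arm(
  deltas=[
    {"dp": [5e-05, 0.0018, 0], "turn": [0, 0, -3]},
    {"dp": [0.0002, 0.0036, 0], "turn": [0, 0, -6]},
  ],
)

```text
time: 28.0
tool_pos: [0.5506, -0.3262, 0.1438]
tool_rot: [1.574, 1.351, 0.952]
contact_force: [-3.2, -4.3, -4.2]
opening: 0.0199
```

```bash
python3 mv.py 1 0
```

```text
1 t 28.00 th -12.58 g -14.53 Frad -2.97 Ft 6.17 Mb -1.113 T-D -0.079 qv 0.527
```

Emit:
move_arm(
  deltas=[
    {"dp": [5e-05, 0.0018, 0], "turn": [0, 0, -3]},
    {"dp": [0.0002, 0.0036, 0], "turn": [0, 0, -6]},
  ],
)

```text
time: 28.2
tool_pos: [0.5527, -0.3233, 0.1445]
tool_rot: [1.577, 1.456, 0.955]
contact_force: [-4.2, -4.2, -4.5]
opening: 0.0202
```

```bash
python3 mv.py 1 0
```

```text
1 t 28.20 th -6.58 g -8.57 Frad -3.83 Ft 6.33 Mb -1.087 T-D -0.018 qv 0.546
```

Emit:
move_arm(
  deltas=[
    {"dp": [5e-05, 0.0018, 0], "turn": [0, 0, -3]},
    {"dp": [0.0002, 0.0036, 0], "turn": [0, 0, -6]},
  ],
)

```text
time: 28.4
tool_pos: [0.5548, -0.3204, 0.1448]
tool_rot: [1.637, 1.561, 1.015]
contact_force: [-4.2, -5.4, -5.0]
opening: 0.02
```

```bash
python3 mv.py 1 0
```

```text
1 t 28.40 th -0.58 g -2.63 Frad -4.95 Ft 6.92 Mb -1.070 T-D 0.125 qv 0.556
```

Emit:
move_arm(
  deltas=[
    {"dp": [5e-05, 0.0018, 0], "turn": [0, 0, -3]},
    {"dp": [0.0002, 0.0036, 0], "turn": [0, 0, -6]},
  ],
)

```text
time: 28.6
tool_pos: [0.5569, -0.3175, 0.1448]
tool_rot: [-1.577, 1.476, -2.199]
contact_force: [-4.1, -6.5, -4.9]
opening: 0.0196
```

```bash
python3 mv.py 1 0
```

```text
1 t 28.60 th 5.42 g 3.37 Frad -5.60 Ft 7.14 Mb -0.981 T-D 0.260 qv 0.552
```

Emit:
move_arm(
  deltas=[
    {"dp": [5e-05, 0.0018, 0], "turn": [0, 0, -3]},
    {"dp": [0.0002, 0.0036, 0], "turn": [0, 0, -6]},
  ],
)

```text
time: 28.8
tool_pos: [0.559, -0.3146, 0.1443]
tool_rot: [-1.574, 1.372, -2.196]
contact_force: [-3.8, -4.8, -5.3]
opening: 0.0195
```

```bash
python3 mv.py 1 0
```

```text
1 t 28.80 th 11.42 g 9.33 Frad -6.35 Ft 4.92 Mb -0.868 T-D -0.101 qv 0.538
```

Emit:
move_arm(
  deltas=[
    {"dp": [5e-05, 0.0018, 0], "turn": [0, 0, -3]},
    {"dp": [0.0002, 0.0036, 0], "turn": [0, 0, -6]},
  ],
)

```text
time: 29.0
tool_pos: [0.561, -0.3117, 0.1435]
tool_rot: [-1.573, 1.267, -2.195]
contact_force: [-3.4, -7.0, -6.2]
opening: 0.0197
```

```bash
python3 mv.py 1 0
```

```text
1 t 29.00 th 17.41 g 15.33 Frad -8.20 Ft 5.47 Mb -0.737 T-D 0.148 qv 0.519
```

Emit:
move_arm(
  deltas=[
    {"dp": [5e-05, 0.0018, 0], "turn": [0, 0, -3]},
    {"dp": [0.0002, 0.0036, 0], "turn": [0, 0, -6]},
  ],
)

```text
time: 29.2
tool_pos: [0.563, -0.3089, 0.1423]
tool_rot: [-1.572, 1.162, -2.194]
contact_force: [-4.1, -6.9, -4.9]
opening: 0.0199
```

```bash
python3 mv.py 1 0
```

```text
1 t 29.20 th 23.41 g 21.34 Frad -7.68 Ft 5.36 Mb -0.770 T-D 0.091 qv 0.490
```

Emit:
move_arm(
  deltas=[
    {"dp": [5e-05, 0.0018, 0], "turn": [0, 0, -3]},
    {"dp": [0.0002, 0.0036, 0], "turn": [0, 0, -6]},
  ],
)

```text
time: 29.4
tool_pos: [0.565, -0.3063, 0.1408]
tool_rot: [-1.571, 1.058, -2.194]
contact_force: [-5.1, -6.7, -5.3]
opening: 0.0197
```

```bash
python3 mv.py 1 0; python3 fit.py | head -1
```

```text
1 t 29.40 th 29.41 g 27.35 Frad -8.74 Ft 4.75 Mb -0.612 T-D 0.119 qv 0.465
h 0.213 D 0.282 K 0.226 phi=W-53.0  sd 5.9  bottom W=-127.0 cost 18.5 n 42
```

```bash
for hh in .195 .205 .215 .225; do sed "s/(h-.215)\/.02/(h-$hh)\/.001/" fit.py > f2.py; python3 f2.py|head -1; done; echo only grips 2,3; sed "s/^d=np.array(rows)/rows=rows[14:];d=np.array(rows)/" fit.py > f3.py; python3 f3.py | head -1;  sed "s/^d=np.array(rows)/rows=rows[22:];d=np.array(rows)/" fit.py > f4.py; python3 f4.py | head -1; python3 - <<'E'
s=open('fit.py').read().replace("h*.5)","h*.5)/1.0")
# free K and D
s=s.replace("(D-.28)/.01","(D-.28)/.1").replace("-.228)/.02","-.228)/.2")
exec(s.replace("for i in range(len(s))","for i in []"))
E
```

```text
h 0.197 D 0.261 K 0.214 phi=W-57.3  sd 5.9  bottom W=-122.7 cost 31.0 n 42
h 0.206 D 0.273 K 0.221 phi=W-54.7  sd 5.9  bottom W=-125.3 cost 20.6 n 42
h 0.215 D 0.285 K 0.227 phi=W-52.5  sd 5.9  bottom W=-127.5 cost 18.7 n 42
h 0.224 D 0.295 K 0.233 phi=W-50.7  sd 5.9  bottom W=-129.3 cost 23.8 n 42
only grips 2,3
h 0.209 D 0.280 K 0.233 phi=W-55.5  sd 6.7  bottom W=-124.5 cost 13.6 n 28
h 0.208 D 0.280 K 0.231 phi=W-56.9  sd 7.8  bottom W=-123.1 cost 10.8 n 20
h 0.217 D 0.308 K 0.233 phi=W-51.6  sd 6.3  bottom W=-128.4 cost 18.2 n 42
```

Emit:
move_arm(
  deltas=[
    {"dp": [5e-05, -0.0018, 0], "turn": [0, 0, 3]},
    {"dp": [0.0003, -0.0036, 0], "turn": [0, 0, 6]},
    {"dp": [0.0007, -0.0053, 0], "turn": [0, 0, 9]},
  ],
)

```text
time: 29.7
tool_pos: [0.5635, -0.3083, 0.1419]
tool_rot: [-1.572, 1.222, -2.192]
contact_force: [1.1, -0.1, -5.9]
opening: 0.0201
```

```bash
python3 mv.py -1 0
```

```text
-1 t 29.70 th 19.96 g 21.10 Frad -5.33 Ft -2.55 Mb 0.508 T-D 0.246 qv 0.499
```

Emit:
move_arm(
  deltas=[
    {"dp": [5e-05, -0.0018, 0], "turn": [0, 0, 3]},
    {"dp": [0.0002, -0.0036, 0], "turn": [0, 0, 6]},
  ],
)

```text
time: 29.9
tool_pos: [0.5615, -0.311, 0.1431]
tool_rot: [-1.572, 1.328, -2.193]
contact_force: [2.4, 1.3, -5.6]
opening: 0.0201
```

```bash
python3 mv.py -1 0
```

```text
-1 t 29.90 th 13.94 g 15.04 Frad -4.87 Ft -3.74 Mb 0.550 T-D 0.032 qv 0.523
```

Emit:
move_arm(
  deltas=[
    {"dp": [5e-05, -0.0018, 0], "turn": [0, 0, 3]},
    {"dp": [0.0002, -0.0036, 0], "turn": [0, 0, 6]},
  ],
)

```text
time: 30.1
tool_pos: [0.5595, -0.3139, 0.144]
tool_rot: [-1.572, 1.432, -2.193]
contact_force: [2.9, 1.1, -5.9]
opening: 0.02
```

```bash
python3 mv.py -1 0
```

```text
-1 t 30.10 th 7.94 g 9.07 Frad -5.48 Ft -3.36 Mb 0.476 T-D 0.041 qv 0.540
```

Emit:
move_arm(
  deltas=[
    {"dp": [5e-05, -0.0018, 0], "turn": [0, 0, 3]},
    {"dp": [0.0002, -0.0036, 0], "turn": [0, 0, 6]},
  ],
)

```text
time: 30.3
tool_pos: [0.5574, -0.3168, 0.1446]
tool_rot: [-1.575, 1.537, -2.196]
contact_force: [2.1, 1.7, -2.7]
opening: 0.02
```

```bash
python3 mv.py -1 0
```

```text
-1 t 30.30 th 1.94 g 3.07 Frad -2.63 Ft -2.63 Mb 0.459 T-D 0.178 qv 0.553
```

Emit:
move_arm(
  deltas=[
    {"dp": [5e-05, -0.0018, 0], "turn": [0, 0, 3]},
    {"dp": [0.0002, -0.0036, 0], "turn": [0, 0, 6]},
  ],
)

```text
time: 30.5
tool_pos: [0.5553, -0.3197, 0.1448]
tool_rot: [1.572, 1.5, 0.951]
contact_force: [1.4, 3.0, -1.1]
opening: 0.0202
```

```bash
python3 mv.py -1 0
```

```text
-1 t 30.50 th -4.06 g -2.92 Frad -1.37 Ft -3.18 Mb 0.399 T-D 0.003 qv 0.553
```

Emit:
move_arm(
  deltas=[
    {"dp": [5e-05, -0.0018, 0], "turn": [0, 0, 3]},
    {"dp": [0.0002, -0.0036, 0], "turn": [0, 0, 6]},
  ],
)

```text
time: 30.7
tool_pos: [0.5532, -0.3226, 0.1445]
tool_rot: [1.572, 1.395, 0.951]
contact_force: [2.1, 3.4, -0.3]
opening: 0.0202
```

```bash
python3 mv.py -1 0
```

```text
-1 t 30.70 th -10.06 g -8.89 Frad -1.03 Ft -3.90 Mb 0.388 T-D -0.162 qv 0.543
```

Emit:
move_arm(
  deltas=[
    {"dp": [5e-05, -0.0018, 0], "turn": [0, 0, 3]},
    {"dp": [0.0002, -0.0036, 0], "turn": [0, 0, 6]},
  ],
)

```text
time: 30.9
tool_pos: [0.5511, -0.3255, 0.144]
tool_rot: [1.571, 1.291, 0.95]
contact_force: [1.1, 2.9, -0.4]
opening: 0.0201
```

```bash
python3 mv.py -1 0
```

```text
-1 t 30.90 th -16.05 g -14.83 Frad -1.24 Ft -2.75 Mb 0.401 T-D 0.094 qv 0.523
```

Emit:
move_arm(
  deltas=[
    {"dp": [5e-05, -0.0018, 0], "turn": [0, 0, 3]},
    {"dp": [0.0001, -0.0036, 0], "turn": [0, 0, 6]},
  ],
)

```text
time: 31.1
tool_pos: [0.5491, -0.3284, 0.143]
tool_rot: [1.571, 1.186, 0.95]
contact_force: [1.3, 2.7, 0.4]
opening: 0.02
```

```bash
python3 mv.py -1 0
```

```text
-1 t 31.10 th -22.05 g -20.76 Frad -0.71 Ft -2.88 Mb 0.381 T-D 0.047 qv 0.492
```

Emit:
move_arm(
  deltas=[
    {"dp": [5e-05, -0.0018, 0], "turn": [0, 0, 3]},
    {"dp": [0.0001, -0.0036, 0], "turn": [0, 0, 6]},
  ],
)

```text
time: 31.3
tool_pos: [0.5471, -0.3311, 0.1417]
tool_rot: [1.571, 1.081, 0.951]
contact_force: [0.7, 3.5, 2.8]
opening: 0.0197
```

```bash
python3 mv.py -1 0
```

```text
-1 t 31.30 th -28.05 g -26.68 Frad 0.97 Ft -4.15 Mb 0.414 T-D -0.190 qv 0.462
```

Emit:
move_arm(
  deltas=[
    {"dp": [5e-05, -0.0018, 0], "turn": [0, 0, 3]},
    {"dp": [0.0001, -0.0036, 0], "turn": [0, 0, 6]},
  ],
)

```text
time: 31.5
tool_pos: [0.5452, -0.3337, 0.14]
tool_rot: [1.571, 0.976, 0.951]
contact_force: [-0.3, 3.7, 3.0]
opening: 0.0198
```

```bash
python3 mv.py -1 0; for f in fit f3 f4; do python3 $f.py|head -1; done
```

```text
-1 t 31.50 th -34.05 g -32.62 Frad 0.88 Ft -3.99 Mb 0.445 T-D -0.124 qv 0.425
h 0.213 D 0.281 K 0.228 phi=W-49.9  sd 5.0  bottom W=-130.1 cost 23.1 n 52
h 0.213 D 0.281 K 0.234 phi=W-50.3  sd 5.2  bottom W=-129.7 cost 18.5 n 38
h 0.213 D 0.281 K 0.235 phi=W-49.9  sd 5.4  bottom W=-130.1 cost 15.8 n 30
```

Emit:
move_arm(
  deltas=[
    {"dp": [5e-05, 0.0018, 0], "turn": [0, 0, -3]},
    {"dp": [0.0002, 0.0036, 0], "turn": [0, 0, -6]},
    {"dp": [0.0004, 0.0053, 0], "turn": [0, 0, -9]},
  ],
)

```text
time: 31.8
tool_pos: [0.5467, -0.3317, 0.141]
tool_rot: [1.573, 1.141, 0.951]
contact_force: [-1.5, -3.1, -3.3]
opening: 0.0196
```

```bash
python3 mv.py 1 0
```

```text
1 t 31.80 th -24.63 g -26.51 Frad -1.55 Ft 4.46 Mb -0.863 T-D -0.193 qv 0.470
```

Emit:
move_arm(
  deltas=[
    {"dp": [5e-05, 0.0018, 0], "turn": [0, 0, -3]},
    {"dp": [0.0002, 0.0036, 0], "turn": [0, 0, -6]},
  ],
)

```text
time: 32.0
tool_pos: [0.5486, -0.329, 0.1424]
tool_rot: [1.573, 1.246, 0.951]
contact_force: [-2.2, -3.3, -5.8]
opening: 0.0201
```

```bash
python3 mv.py 1 0
```

```text
1 t 32.00 th -18.60 g -20.54 Frad -4.25 Ft 5.57 Mb -1.003 T-D -0.096 qv 0.500
```

Emit:
move_arm(
  deltas=[
    {"dp": [5e-05, 0.0018, 0], "turn": [0, 0, -3]},
    {"dp": [0.0002, 0.0036, 0], "turn": [0, 0, -6]},
  ],
)

```text
time: 32.2
tool_pos: [0.5506, -0.3262, 0.1434]
tool_rot: [1.575, 1.351, 0.953]
contact_force: [-2.0, -3.4, -5.3]
opening: 0.0202
```

```bash
python3 mv.py 1 0
```

```text
1 t 32.20 th -12.60 g -14.63 Frad -4.29 Ft 4.97 Mb -0.948 T-D -0.170 qv 0.527
```

Emit:
move_arm(
  deltas=[
    {"dp": [5e-05, 0.0018, 0], "turn": [0, 0, -3]},
    {"dp": [0.0002, 0.0036, 0], "turn": [0, 0, -6]},
  ],
)

```text
time: 32.4
tool_pos: [0.5527, -0.3233, 0.1442]
tool_rot: [1.577, 1.456, 0.955]
contact_force: [-2.5, -5.1, -5.0]
opening: 0.0193
```

```bash
python3 mv.py 1 0
```

```text
1 t 32.40 th -6.60 g -8.62 Frad -4.34 Ft 6.18 Mb -0.934 T-D 0.102 qv 0.546
```

Emit:
move_arm(
  deltas=[
    {"dp": [5e-05, 0.0018, 0], "turn": [0, 0, -3]},
    {"dp": [0.0002, 0.0036, 0], "turn": [0, 0, -6]},
  ],
)

```text
time: 32.6
tool_pos: [0.5548, -0.3204, 0.1444]
tool_rot: [1.643, 1.56, 1.021]
contact_force: [-2.7, -5.1, -5.4]
opening: 0.0202
```

```bash
python3 mv.py 1 0
```

```text
1 t 32.60 th -0.60 g -2.68 Frad -5.30 Ft 5.76 Mb -0.860 T-D 0.086 qv 0.553
```

Emit:
move_arm(
  deltas=[
    {"dp": [5e-05, 0.0018, 0], "turn": [0, 0, -3]},
    {"dp": [0.0002, 0.0036, 0], "turn": [0, 0, -6]},
  ],
)

```text
time: 32.8
tool_pos: [0.5568, -0.3175, 0.1444]
tool_rot: [-1.579, 1.477, -2.201]
contact_force: [-3.9, -5.7, -5.9]
opening: 0.0196
```

```bash
python3 mv.py 1 0
```

```text
1 t 32.80 th 5.40 g 3.31 Frad -6.53 Ft 6.32 Mb -0.894 T-D 0.172 qv 0.552
```

Emit:
move_arm(
  deltas=[
    {"dp": [5e-05, 0.0018, 0], "turn": [0, 0, -3]},
    {"dp": [0.0002, 0.0036, 0], "turn": [0, 0, -6]},
  ],
)

```text
time: 33.0
tool_pos: [0.5589, -0.3146, 0.1439]
tool_rot: [-1.574, 1.372, -2.197]
contact_force: [-2.6, -6.8, -5.7]
opening: 0.0198
```

```bash
python3 mv.py 1 0
```

```text
1 t 33.00 th 11.40 g 9.29 Frad -6.99 Ft 5.79 Mb -0.775 T-D 0.178 qv 0.539
```

Emit:
move_arm(
  deltas=[
    {"dp": [5e-05, 0.0018, 0], "turn": [0, 0, -3]},
    {"dp": [0.0002, 0.0036, 0], "turn": [0, 0, -6]},
  ],
)

```text
time: 33.2
tool_pos: [0.561, -0.3118, 0.1431]
tool_rot: [-1.573, 1.267, -2.195]
contact_force: [-3.3, -6.6, -6.0]
opening: 0.0198
```

```bash
python3 mv.py 1 0;for f in fit f3 f4; do python3 $f.py|head -1; done
```

```text
1 t 33.20 th 17.40 g 15.30 Frad -7.86 Ft 5.18 Mb -0.694 T-D 0.129 qv 0.519
h 0.213 D 0.282 K 0.231 phi=W-48.7  sd 4.4  bottom W=-131.3 cost 26.4 n 60
h 0.212 D 0.281 K 0.237 phi=W-49.3  sd 4.7  bottom W=-130.7 cost 21.7 n 46
h 0.212 D 0.281 K 0.238 phi=W-48.9  sd 4.9  bottom W=-131.1 cost 19.0 n 38
```

The fit has settled: the bottom is at W ≈ -131 ± 4.5°, tool angle about -5°, and every subset agrees. Bringing it there and holding.

Emit:
move_arm(
  deltas=[
    {"dp": [0.0001, -0.0024, 0], "turn": [0, 0, 4]},
    {"dp": [0.0005, -0.0048, 0], "turn": [0, 0, 8]},
    {"dp": [0.001, -0.0071, 0], "turn": [0, 0, 12]},
    {"dp": [0.0016, -0.0094, 0], "turn": [0, 0, 16]},
    {"dp": [0.0022, -0.0113, 0], "turn": [0, 0, 19.3]},
    {"dp": [0.0026, -0.0125, 0], "turn": [0, 0, 21.4]},
    {"dp": [0.0029, -0.0131, 0], "turn": [0, 0, 22.5]},
    {"dp": [0.0029, -0.0131, 0], "turn": [0, 0, 22.5]},
    {"dp": [0.0029, -0.0131, 0], "turn": [0, 0, 22.5]},
    {"dp": [0.0029, -0.0131, 0], "turn": [0, 0, 22.5]},
  ],
  squeeze=28,
)

```text
time: 34.2
tool_pos: [0.5548, -0.3204, 0.1444]
tool_rot: [1.575, 1.474, 0.953]
contact_force: [4.4, 4.4, -1.4]
opening: 0.0197
```

```bash
python3 st.py; python3 stripe.py; python3 st.py
```

```text
t 34.20 th -5.52 gripR 0.0532 G(t,a,z) -0.0040 0.0001 0.0531 angG -4.34 open 0.0197
F rad -2.00 tan -5.92 ax 1.00 | M about a: 1.035 total 0.829 (FxR -0.206) M [ 0.686 -0.82  -0.095] q [-0.69  0.62  1.3   0.1   1.23 -0.1 ]
scene -0.01 []
scene 0 []
scene 0.01 []
top -0.01 []
top 0 [(40, 303, 195), (42, 302, 195), (140, 301, 197)]
top 0.01 [(140, 303, 194), (142, 303, 194)]
wrist -0.01 [(150, 260, 183), (152, 261, 185), (154, 261, 187), (156, 261, 190)]
wrist 0 [(40, 273, 190), (42, 273, 185), (150, 273, 183), (152, 273, 185), (154, 273, 187), (156, 273, 190)]
wrist 0.01 [(150, 286, 183), (152, 286, 185), (154, 286, 187), (156, 286, 190)]
34.35
t 34.35 th -5.53 gripR 0.0532 G(t,a,z) -0.0040 0.0001 0.0531 angG -4.30 open 0.0197
F rad -3.08 tan -5.20 ax 0.75 | M about a: 1.075 total 0.893 (FxR -0.183) M [ 0.714 -0.849 -0.059] q [-0.69  0.62  1.3   0.1   1.23 -0.1 ]
```

Emit:
move_arm(
  deltas=[
    {"dp": [0, 0, 0], "turn": [0, 0, 0]},
    {"dp": [0, 0, 0], "turn": [0, 0, 0]},
    {"dp": [0, 0, 0], "turn": [0, 0, 0]},
    {"dp": [0, 0, 0], "turn": [0, 0, 0]},
    {"dp": [0, 0, 0], "turn": [0, 0, 0]},
  ],
)

```text
time: 34.85
tool_pos: [0.5548, -0.3204, 0.1444]
tool_rot: [1.573, 1.474, 0.951]
contact_force: [4.7, 3.7, -1.7]
opening: 0.0199
```

```bash
python3 st.py; python3 - <<'E'
from h import *
from cell import robot
p,d=robot.read_camera('top');i=robot.camera_info('top');np.savez('top9.npz',p=p,d=d,**i)
q,_,X0=cloud('top0.npz');_,_,X=cloud('top9.npz')
for n,(u,v) in dict(bottle=(262,229),tin=(336,163),pen=(198,260)).items(): print(n,X0[v,u].round(3),X[v,u].round(3))
cv2.imwrite('pics/end.png',p[:,:,::-1]); print(np.abs(robot.observe()['qvel']).max())
E
```

```text
t 34.85 th -5.53 gripR 0.0533 G(t,a,z) -0.0040 0.0002 0.0531 angG -4.32 open 0.0199
F rad -2.20 tan -5.52 ax 1.63 | M about a: 1.119 total 0.926 (FxR -0.193) M [ 0.747 -0.878 -0.097] q [-0.69  0.62  1.3   0.1   1.23 -0.1 ]
bottle [ 0.501 -0.186  0.08 ] [ 0.501 -0.186  0.08 ]
tin [ 0.669 -0.379  0.031] [ 0.644 -0.351  0.253]
pen [ 0.422 -0.017  0.012] [ 0.422 -0.016  0.007]
0.00162442949973086
```

View pics/end.png

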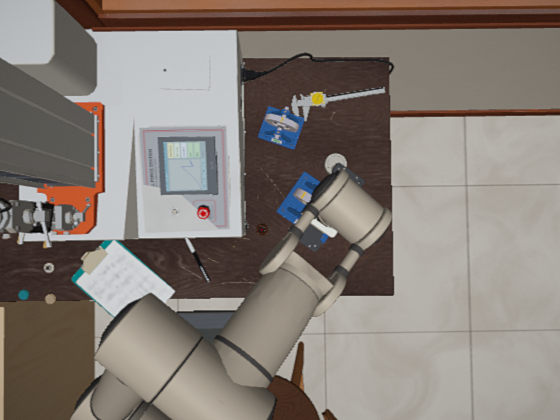

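The end view shows the bottle at (262,229), the pen at (198,260) and the tin at (336,161), all in place; the tin's pixel depth differs only because the arm now covers that spot. The arm is still, so I'm handing in.

```bash
python3 -c "
from cell import robot
print(robot.hand_in())"
```

```text
the job is handed in; nothing more can be done
None
```

I turned the flywheel to and fro by its rim in three grips and brought what I measured as the heavy side to the bottom. I handed the job in at about 35 s with the fingers still gripping the wheel, motionless. No verdict was reported.

**Heavy side:** I took 60 readings while the wheel was moving. They gave a drag of 0.28 N m, an imbalance of 0.23 N m, and a bottom position good to about ±4.5°. By the end, fits on later grips only agreed within 1°; earlier fits on less data ranged from about 123 to 131°.

**Final checks:**
- **Wheel and grip:** joint speeds were near zero (0.0016 rad/s). The fingers stood at 19.9 mm on the 20 mm rim, with the grip set to 28 N.
- **Slip:** the yellow stripe now stands at about +41° from the top, against +44° expected from following the grip. Little or nothing slipped.
- **Bottle, tin and pen:** the bottle and pen measured where they were. The tin was partly hidden by the arm, so I judged it by eye to be in place.

**Disagreements:**
- **Moment readings:** they turned out not to be taken about the tool tip and had an offset that changed with tilt. I measured that offset in free air and fitted the lever arm, which came out at 0.21 m. My first estimate of the bottom, from force alone, was about 65° off and was dropped.
- **Readings at rest:** they drifted, so the fit uses only readings taken in motion.

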